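# Open a belt drive, crib its snap cover and set the pulley to its mark

### The arm

A 7-joint arm with a two-finger parallel gripper is mounted at the origin on the work surface. World frame = base frame: x ahead of the robot, y to its left, z up, the work surface at z = 0. Lengths are in m, angles in rad, forces in N, time in s.
With the tool pointing down it reaches from about 0.4 to 0.85 m from the base axis. Payload 4.5 kg.
Tool frame: the origin (TCP) lies between the finger pads; the fingertips stand 11 mm ahead of it and the grasp point (between the pads) lies 8 mm behind it (r.tip_reach is the distance from the TCP to the fingertips, in m); x points along the fingers, y is the direction in which the jaws open and shut, and the axes are right-handed (so a half turn about x gives the same grasp; the last joint's range is limited). The gripper opens to 88 mm and grips with 3 to 60 N. Pads are 18 mm wide; open, the fingers measure 123 mm over their backs; the gripper's body (75 mm by 187 mm) begins 45 mm behind the grasp point.
Start: joints at [1.33, 0.689, -0.195, 1.565, 0.157, 0.902, -0.215], TCP at [0.17, -0.602, 0.25] pointing down, gripper open.
Joint ranges: [-3.01, 3.01], [-0.46, 2.08], [-1.47, 1.51], [0.13, 2.56], [-1, 4.14], [0.04, 2.09], [-2.66, 2.66]. Speed limits (rad/s): [2.57, 2.57, 3.14, 3.14, 3.14, 3.14, 3.14].

### API

Orientations are given as a unit quaternion [x, y, z, w].
In Python, from plant import r gives the robot as it stands.
- The arm moves only by the tool drive_tool, never from a script. Its argument "deltas" is a list of rows, each a list of 3 entries, a list of its own where there are three numbers: the turn, a rotation vector about the tool's x, y, z in degrees, then the shift along the tool's x, y, z in cm, then the finger opening in cm, from 0 to 8.81. A call has 1 to 12 rows; each row shifts and turns the commanded pose from where the row before left it, along the tool's axes as they then stand; what a row does not reach is not made up. A row lasts 1/12 s, in which the tool goes at most 41.7 mm and 7.16 degrees, less where a joint would pass 70% of its speed; a pose out of reach is approached as far as the arm can. A call is refused whole if a number of a shift passes 4.17 or a number of a turn 7.16, either way. A call with a gripper value outside its range is refused whole. The fingers move at their own pace and stop on an object; "force" is the grip in N (left out, the last holds). Time passes only in rows, so rows that do not move let the fingers close. It gives the time, the measured TCP pose, the force and the opening at its end, in the units of the state.
- r.get_state(): the state, without advancing time (a new reading comes with each control period).
- r.snapshot(name): name is "scene" or "top" or "wrist"; returns a dict with "color" (384x512x3 uint8, red, green, blue), "fov_y" (degrees; the focal length in pixels is half the picture's height over the tangent of half this angle, whatever the lens; pixels are square), "cx", "cy" (the principal point, pixels), "extrinsics" (4x4, takes a point from world to camera coordinates); the wrist camera has in their place "tool_from_camera" (4x4, takes a point from camera to tool coordinates, whose origin is the TCP and whose axes are the tool frame's). Camera axes: x right, y up, looking along -z (the intrinsics and any distortion apply to the point x, -y, -z); pixel columns grow to the right and rows downward; lengths in m; the calibration is good to about 2 mm. A picture is of the moment at which its call begins: read the wrist's pose just before it. There is no depth.
- r.finish_job(): hands the job in, once; it reports no verdict.
The state is a dict: "clock": time; "q": joint angles; "qd": joint speeds; "joint_torque": joint torques, N m; "tool_pos": TCP position; "eef_rot": TCP orientation; "contact_force": force on the tool from outside, world axes, zero at the start; "moment": the same for the moment, N m; "opening": opening from 0.0 (shut) to 1.0 (fully open).
Only numpy, scipy, OpenCV 4.12 (cv2) and the standard library are available. Lean on these libraries where they do the work, as an engineer would, in place of code of your own. Each camera call takes 0.05 s, during which the arm holds its last target. There are 200 camera calls.

### The job

Open up the belt drive on the bench and set its timing. Stack all the wooden strips squarely crosswise, in two or three alternating layers in the middle of the plywood board, as a crib with just two spaced strips in its top layer; then pinch the cover's two snap tabs inward, lift the cover off and lay it upright and level on the middle of the crib, its hooks hanging free between the two top strips. Also turn the pulley by pushing its studs round until the gap in its toothed rim faces the pointer, and leave the other things on the bench where they are.

Things in the scene. Friction and masses are not known exactly. Their poses are not given: they have to be found in the camera images.
- housing: Belt-drive unit, fixed: a 170 mm square aluminium plate 10 mm thick; origin at the centre of its underside, x to its pointer. Four posts 14 mm across at (+-73, +-73) mm carry the cover, tops 54 mm above the bench. In the centre a steel latch tower, 32 mm (x) by 58 mm (y), top 52 mm above the bench; the cover's two hooks catch inside it under lips 36 mm apart.
- hub (a point): Centre of the pulley's upper face, 28 mm above the bench, on its upright axis. The pulley is a flat steel wheel 124 mm across; it turns endlessly either way and stays where left (about 3 N at a stud turns it). Four upright studs 16 mm across stand on its face 50 mm from the hub, at 45, 135, 225 and 315 degrees from the notch, tops 46 mm above the bench. The cover hides it at first.
- notch (a point): The gap in the pulley's toothed rim where one tooth is missing (16 mm wide, 15 mm deep); this point is 54.5 mm from the hub, 28 mm above the bench, and turns with the pulley. It should end on the pointer's radius within 5 degrees.
- mark (a point): The tip of the fixed dark pointer on the unit's plate, 64.5 mm from the hub along the unit's +x, 30 mm above the bench. The pointer is 8 mm wide, 17 mm long, top 32 mm above the bench.
- cover_grip (a point): Point midway between the cover's two grey snap tabs, 23 mm above its underside; z up. The cover is a black plate 160 x 160 x 5 mm, 220 g, lying at first on the unit. Tabs at y = +24 and -24 mm (outer faces), 30 mm wide, standing up 28 mm above the plate. Hooks reach 16 mm below the underside, 44 mm over their tips, so it cannot lie flat on a flat surface.
- tab_a (a joint): Snap tab at the cover's +y side: travel inward in m, 0 free, 0.008 fully pressed (7 N); its hook is free from about 0.006. It springs back when let go, so pinch both tabs fully together and lift while pinching; 25 N of grip is plenty.
- tab_b (a joint): Snap tab at the cover's -y side, the same.
- board: Plywood board, fixed, 180 x 180 x 8 mm, upper face 8 mm above the bench. Origin at the centre of its underside on the bench; x and y along its sides. The crib is built in its middle, strips parallel to its sides, the first layer along either side; every strip's middle within 75 mm of the board's centre.
- piston: Bystander: aluminium piston 72 mm across, 50 mm high; origin at the centre of its underside. Leave alone.
- tappet: Bystander: small steel bucket tappet 32 mm across, 26 mm high; origin under its centre. Leave alone.
- can: Bystander: blue tin 70 mm across, 75 mm high; origin under its centre. Leave alone.
- bearing: Bystander: bearing ring 62 mm across, 18 mm high; origin under its centre. Leave alone.
- strip1_mid (a point): The middle of a square wooden strip, 160 x 22 x 22 mm, 50 g, x along its length; all strips are alike. Four to six are present, lying on the bench.
- strip2_mid (a point): The middle of another such strip, if present.
- strip3_mid (a point): The middle of another such strip, if present.
- strip4_mid (a point): The middle of another such strip, if present.
- strip5_mid (a point): The middle of another such strip, if present.
- strip6_mid (a point): The middle of another such strip, if present.
Not all that is in view belongs to the job. What is shaped like the part that bears cover_grip but blue is not meant.

How it is judged:
By the outcome, as a careful person would: the job done as asked, in the order asked, and still so for the second after the job is handed in, with the robot touching nothing.
Of strip1, strip2, strip3, strip4, strip5, strip6 only 4 to 6 are there at a start; the rules pass over those that are not, and their reading is None.
At some moment in a run one of strip1, strip2, strip3, strip4, strip5, strip6 may be knocked a few centimetres aside while the robot is not near it.
It also fails if it takes over 210 s, if anything falls off the work surface, if the arm or the gripper's body presses on something with over 40 N, if the wrist force passes 120 N, or if a joint passes its speed limit or range.

## Working session

There is one attempt and no reset: what is moved stays moved. The work goes in short steps, Python scripts to look and compute and a tool call to move; the robot and the scene stay as the last step left them, time stands still between calls to the robot, and variables do not carry over. Pictures are saved under pics/ and viewed, about 12 in all and at most 16, crops included, and the job is handed in when it is done.

Besides the shell and the picture viewer there is one more tool, called by a JSON object that holds its "fn" and its "kwargs", one argument or row to a line. drive_tool: Moves the arm, as the interface text tells. Its arguments: {"type":"object","properties":{"deltas":{"type":"array","items":{"type":"array"}},"force":{"type":"number"}},"required":["deltas"]}

```bash
ls; mkdir -p pics
python3 - <<'E'
from plant import r
import cv2, numpy as np
s=r.get_state(); print(s)
for n in ("scene","top"):
    d=r.snapshot(n); cv2.imwrite(f"pics/{n}0.png",cv2.resize(d["color"][:,:,::-1],(800,600),interpolation=cv2.INTER_CUBIC))
    cv2.imwrite(f"pics/raw_{n}0.png",d["color"][:,:,::-1])
    print(n,{k:(v if k!="color" else v.shape) for k,v in d.items()})
E
```

```text
pics
{'clock': 0.0, 'q': array([ 1.32976945,  0.68999901, -0.19453617,  1.56634485,  0.15732816,
        0.90249392, -0.21510142]), 'qd': array([ 9.08272948e-04,  9.89106085e-05,  8.14371899e-04,  6.97117904e-05,
       -1.91226252e-04, -5.72024519e-04, -6.03687099e-04]), 'joint_torque': array([ 1.84165447e-04, -5.27556646e+01, -1.26656268e+00, -1.53422749e+01,
       -5.25838591e-02,  6.55785960e-03,  1.53123374e-04]), 'tool_pos': array([ 0.16940486, -0.60096613,  0.24890099]), 'eef_rot': array([-0.70029702, -0.09754046,  0.70057363, -0.09626283]), 'contact_force': array([-0.07802381, -0.14622725,  0.0397616 ]), 'moment': array([-0.05047768,  0.00305264,  0.00704534]), 'opening': 1.0011000610271987}
scene {'color': (384, 512, 3), 'fov_y': 45.1083135263231, 'cx': 258.10069464579976, 'cy': 200.02299984508673, 'extrinsics': array([[ 0.78459408,  0.61999196,  0.00470196, -0.41924285],
       [-0.4241985 ,  0.53125752,  0.73336285,  0.14440452],
       [ 0.45218112, -0.57738671,  0.67982116, -1.6782608 ],
       [ 0.        ,  0.        ,  0.        ,  1.        ]])}
top {'color': (384, 512, 3), 'fov_y': 50.20155772439402, 'cx': 261.5977410519494, 'cy': 186.3519925786421, 'extrinsics': array([[ 0.0222755 , -0.99969968, -0.01021565,  0.00601923],
       [ 0.99515915,  0.0211937 ,  0.09596404, -0.52819241],
       [-0.09571871, -0.01230385,  0.99533238, -1.57631272],
       [ 0.        ,  0.        ,  0.        ,  1.        ]])}
```

View pics/scene0.png

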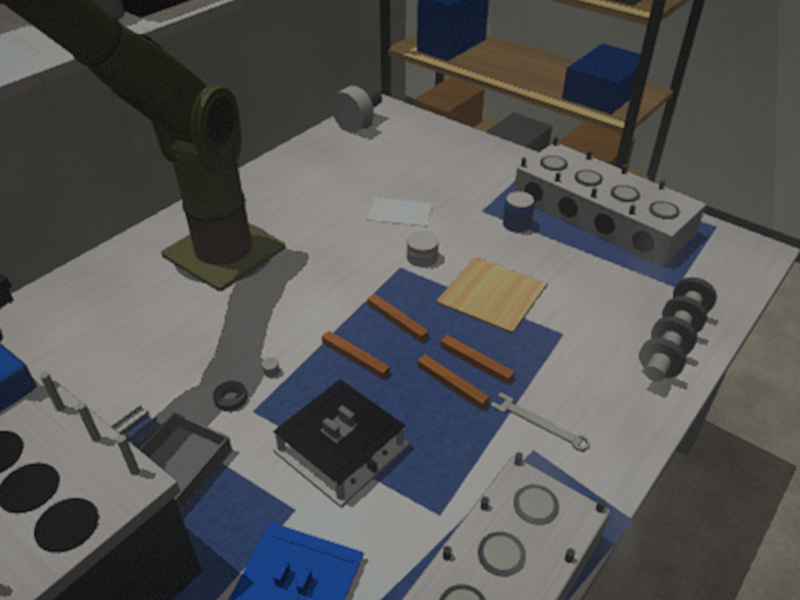

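View pics/top0.png

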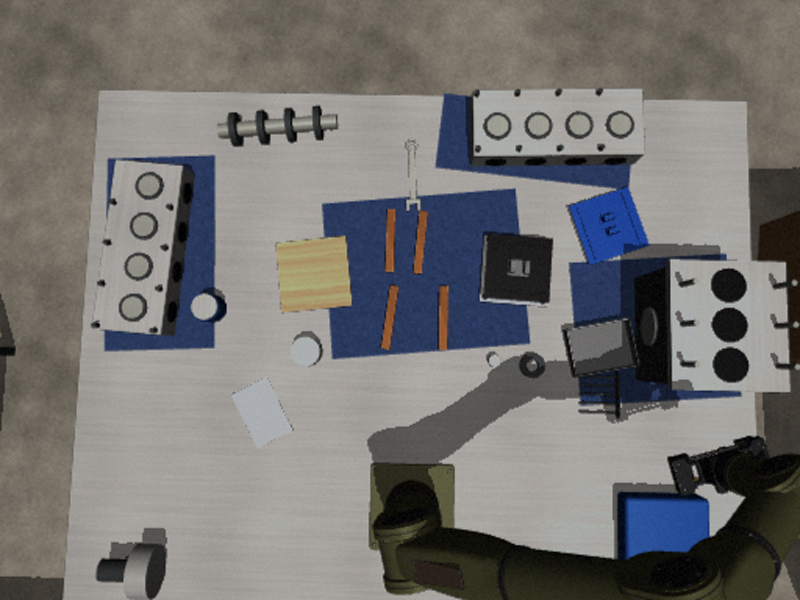

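The top view (800x600) shows four orange strips at about (390,240), (420,242), (390,317) and (443,318). The plywood board is at (313,273) and the black cover on the unit is at (517,268). The blue cover at (607,225) is the decoy.

```bash
cat > h.py <<'E'
import cv2, numpy as np
from scipy.spatial.transform import Rotation as R
from plant import r
def look(name, save=None):
    s=r.get_state(); d=r.snapshot(name); h=d["color"].shape[0]
    f=h/2/np.tan(np.radians(d["fov_y"]/2))
    if name=="wrist":
        T=np.eye(4); T[:3,:3]=R.from_quat(s["eef_rot"]).as_matrix(); T[:3,3]=s["tool_pos"]; W=T@d["tool_from_camera"]
    else: W=np.linalg.inv(d["extrinsics"])
    bgr=d["color"][:,:,::-1].copy()
    if save: cv2.imwrite(f"pics/{save}.png",bgr)
    return bgr,dict(W=W,f=f,cx=d["cx"],cy=d["cy"])
def ray(c,uv,z):
    uv=np.atleast_2d(np.asarray(uv,float)); v=np.c_[(uv[:,0]-c["cx"])/c["f"],-(uv[:,1]-c["cy"])/c["f"],-np.ones(len(uv))]@c["W"][:3,:3].T
    o=c["W"][:3,3]; return (o+v*((z-o[2])/v[:,2])[:,None])[:,:2]
def rects(c,mask,z,amin):
    out=[]
    for k in cv2.findContours(mask,cv2.RETR_EXTERNAL,cv2.CHAIN_APPROX_NONE)[0]:
        if cv2.contourArea(k)<amin: continue
        p=ray(c,k[:,0,:],z)
        (x,y),(w,h),a=cv2.minAreaRect((p*1000).astype(np.float32))
        if w<h: w,h,a=h,w,a+90
        u=k[:,0,:].mean(0)
        out.append((x/1000,y/1000,w,h,(a+90)%180-90,u))
    return out
def show(o):
    for x,y,w,h,a,u in o: print(f"xy {x:.4f} {y:.4f} mm {w:.0f}x{h:.0f} yaw {a:.1f} px {u.round()}")
def hsv(b): return cv2.cvtColor(b,cv2.COLOR_BGR2HSV)
def orange(b): return cv2.inRange(hsv(b),(5,130,60),(14,255,255))
def go(x,y,z,yaw):
    """yaw = world direction of jaw axis in deg (mod 180). prints shift (tool cm) and turn about tool x."""
    s=r.get_state(); M=R.from_quat(s["eef_rot"]).as_matrix(); p=s["tool_pos"]
    cur=np.degrees(np.arctan2(M[1,1],M[0,1])); t=-((yaw-cur+90)%180-90)
    print("t%.2f"%s["clock"],"shift cm",(M.T@(np.array([x,y,z])-p)*100).round(2),"turn x %.1f"%t,"q7 %.2f"%s["q"][6],"down",M[:,0].round(3),"jaw %.1f"%cur)
E
python3 - <<'E'
from h import *
b,c=look("top"); H=hsv(b)
print("px scale raw; board hsv",H[175,200],"strip",H[155,250],"cover",H[172,318])
print("strips");show(rects(c,orange(b),.022,30))
print("board");show(rects(c,cv2.inRange(H,(15,80,100),(28,255,255)),.008,500))
m=cv2.inRange(H,(0,0,0),(180,255,45)); m[:140]=0;m[210:]=0;m[:,:290]=0;m[:,365:]=0
print("cover");show(rects(c,m,.059,500))
go(.6,0,.25,0)
E
```

```text
px scale raw; board hsv [ 23  92 171] strip [ 12 171 139] cover [24 40 32]
strips
xy 0.4652 -0.0692 mm 156x20 yaw 0.9 px [283. 203.]
xy 0.4634 0.0651 mm 158x20 yaw -6.7 px [249. 203.]
xy 0.6554 -0.0074 mm 158x20 yaw -4.5 px [269. 154.]
xy 0.6579 0.0683 mm 156x20 yaw 1.4 px [249. 153.]
board
xy 0.5699 0.2613 mm 178x177 yaw 7.0 px [199. 178.]
cover
xy 0.5916 -0.2461 mm 163x162 yaw -3.5 px [331. 171.]
t0.15 shift cm [-3.000e-02 -4.617e+01 -5.775e+01] turn x -74.3 q7 -0.22 down [-0.     0.001 -1.   ] jaw -74.3
```

```bash
cat >> h.py <<'E'
def plan(yaw,*wps,step=3.5):
    """turn first (about tool x), then straight legs; prints n rows x shift cm per leg."""
    s=r.get_state(); M=R.from_quat(s["eef_rot"]).as_matrix(); p=s["tool_pos"]
    cur=np.degrees(np.arctan2(M[1,1],M[0,1])); t=-((yaw-cur+90)%180-90); n=max(1,int(np.ceil(abs(t)/7.1)))
    print("t%.2f pos %s jaw %.1f down %s q7 %.2f F %s op %.3f"%(s["clock"],p.round(4),cur,M[:2,0].round(3),s["q"][6],s["contact_force"].round(1),s["opening"]))
    print(f"turn {t:.1f} = {n} x {t/n:.2f}")
    M=M@R.from_rotvec([np.radians(t),0,0]).as_matrix()
    for w in wps:
        d=M.T@(np.array(w)-p)*100; n=max(1,int(np.ceil(np.linalg.norm(d)/step))); print("leg",w,n,"x",(d/n).round(2),"tot",d.round(2)); p=np.array(w)
E
python3 -c "
from h import *
plan(83.3,(.5,-.25,.25),(.45,.065,.2))"
```

```text
t0.15 pos [ 0.1694 -0.6011  0.2491] jaw -74.3 down [-0.     0.001] q7 -0.22 F [-0.1 -0.1 -0. ] op 1.002
turn 22.4 = 4 x 5.61
leg (0.5, -0.25, 0.25) 14 x [-0.   -2.77 -2.05] tot [ -0.06 -38.73 -28.73]
leg (0.45, 0.065, 0.2) 10 x [ 0.5  -3.07  0.86] tot [  5.04 -30.7    8.64]
```

{"fn": "drive_tool", "kwargs": {
  "deltas": [
    [[5.6, 0, 0], [0, 0, 0], 5],
    [[5.6, 0, 0], [0, 0, 0], 5],
    [[5.6, 0, 0], [0, 0, 0], 5],
    [[5.6, 0, 0], [0, -1.5, -1], 5],
    [[0, 0, 0], [0, -3, -2.2], 5],
    [[0, 0, 0], [0, -3, -2.2], 5],
    [[0, 0, 0], [0, -3, -2.2], 5],
    [[0, 0, 0], [0, -3, -2.2], 5],
    [[0, 0, 0], [0, -3, -2.2], 5],
    [[0, 0, 0], [0, -3, -2.2], 5],
    [[0, 0, 0], [0, -3, -2.2], 5],
    [[0, 0, 0], [0, -3, -2.2], 5]
  ]
}}

```text
clock: 1.15
tool_pos: [0.3834, -0.3672, 0.2496]
eef_rot: [-0.706, 0.041, 0.706, 0.041]
contact_force: [0.4, -0.6, -0.0]
opening: 0.562
```

{"fn": "drive_tool", "kwargs": {
  "deltas": [
    [[0, 0, 0], [0, -3, -2.2], 5],
    [[0, 0, 0], [0, -3, -2.2], 5],
    [[0, 0, 0], [0, -3, -2.2], 5],
    [[0, 0, 0], [0, -3, -2.2], 5],
    [[0, 0, 0], [0.5, -3.1, 0.8], 5],
    [[0, 0, 0], [0.5, -3.1, 0.8], 5],
    [[0, 0, 0], [0.5, -3.1, 0.8], 5],
    [[0, 0, 0], [0.5, -3.1, 0.8], 5],
    [[0, 0, 0], [0.5, -3.1, 0.8], 5],
    [[0, 0, 0], [0.5, -3.1, 0.8], 5],
    [[0, 0, 0], [0.5, -3.1, 0.8], 5],
    [[0, 0, 0], [0.5, -3.1, 0.8], 5]
  ]
}}

```text
clock: 2.15
tool_pos: [0.4486, -0.0046, 0.2095]
eef_rot: [0.706, -0.041, -0.706, -0.041]
contact_force: [0.5, 0.6, -0.3]
opening: 0.567
```

```bash
python3 -c "
from h import *
plan(83.3,(.4634,.065,.2))
b,c=look('wrist','w1')
show(rects(c,orange(b),.022,200))
b,c=look('top','t1');print('top');show(rects(c,orange(b),.022,30))
plan(83.3,(.4634,.0651,.09),(.4634,.0651,.014))
"
```

```text
t2.15 pos [ 0.4486 -0.0046  0.2095] jaw -96.7 down [ 0. -0.] q7 -1.76 F [ 0.5  0.6 -0.3] op 0.567
turn 0.0 = 1 x 0.04
leg (0.4634, 0.065, 0.2) 3 x [ 0.32 -2.36 -0.22] tot [ 0.95 -7.08 -0.66]
xy 0.4636 0.0661 mm 158x22 yaw -6.9 px [201. 162.]
xy 0.4659 -0.0644 mm 157x22 yaw 0.1 px [311. 153.]
xy 0.6014 -0.0008 mm 55x19 yaw -4.9 px [241.  28.]
xy 0.6073 0.0695 mm 62x22 yaw -0.0 px [173.  31.]
top
xy 0.4093 0.0717 mm 49x18 yaw -6.7 px [247. 217.]
xy 0.5139 -0.0704 mm 59x16 yaw 1.0 px [284. 190.]
xy 0.6554 -0.0074 mm 158x20 yaw -4.5 px [269. 154.]
xy 0.6579 0.0683 mm 156x20 yaw 1.2 px [249. 154.]
t2.25 pos [ 4.479e-01 -1.000e-04  2.090e-01] jaw -96.1 down [-0.002  0.003] q7 -1.76 F [-0.6 -0.5  0.3] op 0.567
turn 0.6 = 1 x 0.63
leg (0.4634, 0.0651, 0.09) 4 x [ 2.98 -1.66 -0.2 ] tot [11.92 -6.62 -0.81]
leg (0.4634, 0.0651, 0.014) 3 x [ 2.53  0.01 -0.01] tot [ 7.6   0.02 -0.02]
```

View pics/w1.png

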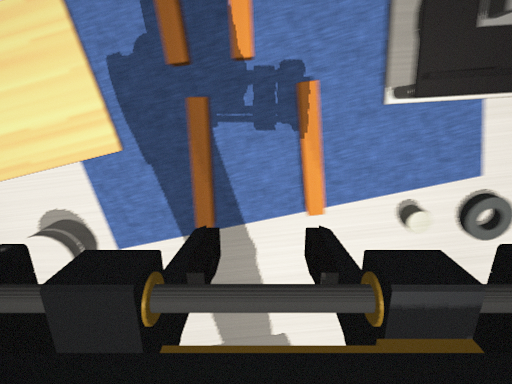

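Wrist view: strip A is at (201,162) and the second strip at (311,153). Both agree with the top view to 1–4 mm, so I'll go and grip A.

{"fn": "drive_tool", "kwargs": {
  "deltas": [
    [[0, 0, 0], [3, -1.65, -0.2], 5],
    [[0, 0, 0], [3, -1.65, -0.2], 5],
    [[0, 0, 0], [3, -1.65, -0.2], 5],
    [[0, 0, 0], [2.9, -1.65, -0.2], 5],
    [[0, 0, 0], [0, 0, 0], 5],
    [[0, 0, 0], [0, 0, 0], 5],
    [[0, 0, 0], [0, 0, 0], 5]
  ]
}}

```text
clock: 2.83
tool_pos: [0.4648, 0.0571, 0.0916]
eef_rot: [0.706, -0.042, -0.706, -0.041]
contact_force: [0.4, -0.9, 0.5]
opening: 0.566
```

```bash
python3 -c "
from h import *
b,c=look('wrist')
show(rects(c,orange(b),.022,200))
plan(83.2,(.4636,.0655,.014),(.4636,.0655,.12))
"
```

```text
xy 0.4691 0.0642 mm 148x21 yaw -6.7 px [253. 197.]
xy 0.4780 -0.0640 mm 134x30 yaw 0.1 px [415. 178.]
xy 0.5873 -0.0008 mm 27x23 yaw -3.9 px [319.  30.]
xy 0.5932 0.0685 mm 33x22 yaw -0.4 px [223.  28.]
t2.88 pos [0.4651 0.0569 0.0922] jaw -96.8 down [ 0.002 -0.001] q7 -1.86 F [0.5 0.7 0.5] op 0.570
turn 0.0 = 1 x 0.01
leg (0.4636, 0.0655, 0.014) 3 x [ 2.6  -0.28  0.09] tot [ 7.81 -0.84  0.27]
leg (0.4636, 0.0655, 0.12) 4 x [-2.65  0.   -0.01] tot [-1.06e+01  1.00e-02 -2.00e-02]
```

{"fn": "drive_tool", "kwargs": {
  "deltas": [
    [[0, 0, 0], [2, -0.4, 0.1], 5],
    [[0, 0, 0], [2, -0.4, 0.1], 5],
    [[0, 0, 0], [2, 0, 0.1], 5],
    [[0, 0, 0], [1.8, 0, 0], 5],
    [[0, 0, 0], [0, 0, 0], 5],
    [[0, 0, 0], [0, 0, 0], 1.5],
    [[0, 0, 0], [0, 0, 0], 1.5],
    [[0, 0, 0], [0, 0, 0], 1.5],
    [[0, 0, 0], [0, 0, 0], 1.5],
    [[0, 0, 0], [0, 0, 0], 1.5]
  ],
  "force": 20
}}

```text
clock: 3.72
tool_pos: [0.4665, 0.0672, 0.0163]
eef_rot: [-0.704, 0.042, 0.708, 0.041]
contact_force: [0.3, -0.4, 7.3]
opening: 0.25
```

{"fn": "drive_tool", "kwargs": {
  "deltas": [
    [[0, 0, 0], [-3, 0, 0], 1.5],
    [[0, 0, 0], [-4, 0, 0], 1.5],
    [[0, 0, 0], [-4, 0, 0], 1.5],
    [[0, 0, 0], [-3, -3, 0], 1.5],
    [[0, 0, 0], [0, -4, 0], 1.5],
    [[0, 0, 0], [0, -4, 0], 1.5],
    [[0, 0, 0], [0, -3, 0], 1.5],
    [[0, 0, 0], [0, -2, 0], 1.5],
    [[0, 0, 0], [0, 0, 0], 1.5],
    [[0, 0, 0], [0, 0, 0], 1.5],
    [[0, 0, 0], [0, 0, 0], 1.5]
  ]
}}

```text
clock: 4.63
tool_pos: [0.485, 0.2244, 0.1545]
eef_rot: [-0.703, 0.042, 0.708, 0.04]
contact_force: [-0.2, -0.0, -1.3]
opening: 0.248
```

```bash
python3 -c "
from h import *
b,c=look('wrist','w2'); H=hsv(b)
print('or');show(rects(c,orange(b),.022,200))
print('bd');show(rects(c,cv2.inRange(H,(15,60,100),(28,255,255)),.008,2000))
plan(97,(.5638,.3109,.12),(.5638,.3109,.023))
"
```

```text
or
xy 0.3021 0.2452 mm 49x44 yaw -6.8 px [262. 328.]
xy 0.4639 0.2260 mm 193x45 yaw -6.7 px [262. 195.]
xy 0.5970 0.0093 mm 46x30 yaw 6.6 px [496.  35.]
xy 0.6042 0.0742 mm 51x30 yaw -0.5 px [418.  33.]
bd
xy 0.5708 0.2614 mm 179x179 yaw 6.9 px [220.  98.]
t4.68 pos [0.4852 0.2239 0.1544] jaw -96.8 down [-0.007 -0.003] q7 -2.10 F [ 0.1 -0.4 -0.9] op 0.246
turn -13.8 = 2 x -6.89
leg (0.5638, 0.3109, 0.12) 4 x [ 0.84 -1.92 -2.22] tot [ 3.36 -7.68 -8.89]
leg (0.5638, 0.3109, 0.023) 3 x [ 3.23 -0.01 -0.02] tot [ 9.7  -0.02 -0.07]
```

View pics/w2.png

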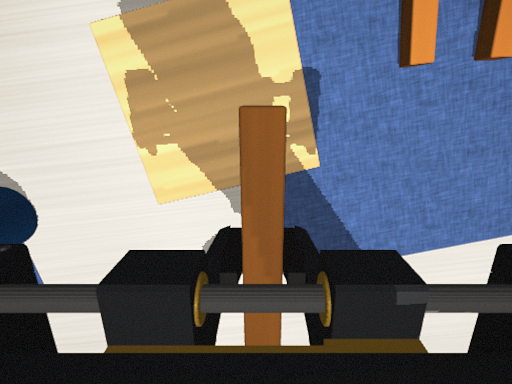

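{"fn": "drive_tool", "kwargs": {
  "deltas": [
    [[-6.9, 0, 0], [0, 0, 0], 1.5],
    [[-6.9, 0, 0], [0, 0, 0], 1.5],
    [[0, 0, 0], [0.8, -1.9, -2.3], 1.5],
    [[0, 0, 0], [0.8, -1.9, -2.3], 1.5],
    [[0, 0, 0], [0.8, -1.9, -2.3], 1.5],
    [[0, 0, 0], [0.8, -1.9, -2.3], 1.5],
    [[0, 0, 0], [0, 0, 0], 1.5],
    [[0, 0, 0], [0, 0, 0], 1.5],
    [[0, 0, 0], [0, 0, 0], 1.5],
    [[0, 0, 0], [0, 0, 0], 1.5]
  ]
}}

```text
clock: 5.52
tool_pos: [0.5666, 0.3103, 0.122]
eef_rot: [-0.703, -0.042, 0.709, -0.044]
contact_force: [-1.4, -0.0, -0.8]
opening: 0.255
```

```bash
python3 -c "
from h import *
plan(97,(.567,.311,.05),(.567,.311,.025))
"
```

```text
t5.52 pos [0.5666 0.3103 0.122 ] jaw -83.0 down [-0.008 -0.003] q7 -1.99 F [-1.4 -0.  -0.8] op 0.255
turn 0.0 = 1 x 0.03
leg (0.567, 0.311, 0.05) 3 x [ 2.4  -0.02 -0.04] tot [ 7.2  -0.07 -0.11]
leg (0.567, 0.311, 0.025) 1 x [ 2.5  -0.   -0.02] tot [ 2.5  -0.   -0.02]
```

{"fn": "drive_tool", "kwargs": {
  "deltas": [
    [[0, 0, 0], [3, 0, 0], 1.5],
    [[0, 0, 0], [3, 0, 0], 1.5],
    [[0, 0, 0], [2, 0, 0], 1.5],
    [[0, 0, 0], [1, 0, 0], 1.5],
    [[0, 0, 0], [0.7, 0, 0], 1.5],
    [[0, 0, 0], [0, 0, 0], 1.5],
    [[0, 0, 0], [0, 0, 0], 1.5],
    [[0, 0, 0], [0, 0, 0], 4],
    [[0, 0, 0], [0, 0, 0], 4],
    [[0, 0, 0], [0, 0, 0], 4]
  ]
}}

```text
clock: 6.35
tool_pos: [0.567, 0.3129, 0.0257]
eef_rot: [-0.704, -0.044, 0.708, -0.044]
contact_force: [-0.5, 0.5, -0.3]
opening: 0.444
```

{"fn": "drive_tool", "kwargs": {
  "deltas": [
    [[0, 0, 0], [-3, 0, 0], 4],
    [[0, 0, 0], [-4, 0, 0], 4],
    [[0, 0, 0], [-4, 0, 0], 4],
    [[0, 0, 0], [-3, 0, 2], 4],
    [[0, 0, 0], [-1, 2, 4], 4],
    [[0, 0, 0], [0, 4, 4], 4],
    [[0, 0, 0], [0, 4, 2], 4],
    [[0, 0, 0], [0, 0, 0], 4],
    [[0, 0, 0], [0, 0, 0], 4],
    [[0, 0, 0], [0, 0, 0], 4]
  ]
}}

```text
clock: 7.18
tool_pos: [0.4752, 0.2162, 0.1752]
eef_rot: [-0.704, -0.044, 0.707, -0.044]
contact_force: [0.0, 0.9, 0.3]
opening: 0.454
```

```bash
python3 -c "
from h import *
b,c=look('wrist','w3')
b,c2=look('top','t3');b=cv2.imread('pics/w3.png')
print('w at .03');show(rects(c,orange(b),.030,200))
b=cv2.imread('pics/t3.png');print('top .022');show(rects(c2,orange(b),.022,30));print('top .03');show(rects(c2,orange(b),.03,30))
plan(90.9,(.4652,-.0685,.1),(.4652,-.0685,.014))
"
```

```text
w at .03
xy 0.4654 -0.0503 mm 147x38 yaw 0.2 px [497. 211.]
xy 0.6112 0.0100 mm 74x33 yaw -4.4 px [493.  73.]
xy 0.6184 0.0787 mm 82x29 yaw -0.3 px [431.  50.]
xy 0.5577 0.3083 mm 142x26 yaw 7.0 px [178.  79.]
top .022
xy 0.4652 -0.0693 mm 156x20 yaw 1.0 px [283. 203.]
xy 0.6115 0.3167 mm 64x23 yaw 7.0 px [186. 163.]
xy 0.6554 -0.0074 mm 158x20 yaw -4.5 px [269. 154.]
xy 0.6579 0.0682 mm 156x20 yaw 1.4 px [249. 153.]
top .03
xy 0.4648 -0.0690 mm 155x19 yaw 1.0 px [283. 203.]
xy 0.6103 0.3151 mm 64x23 yaw 7.0 px [186. 163.]
xy 0.6540 -0.0074 mm 157x20 yaw -4.5 px [269. 154.]
xy 0.6565 0.0679 mm 155x20 yaw 1.4 px [249. 153.]
t7.28 pos [0.4753 0.2173 0.1748] jaw -82.8 down [-0.005  0.001] q7 -1.94 F [-0.1  0.3 -0.1] op 0.455
turn 6.3 = 1 x 6.33
leg (0.4652, -0.0685, 0.1) 9 x [0.83 3.17 0.16] tot [ 7.47 28.56  1.42]
leg (0.4652, -0.0685, 0.014) 3 x [ 2.87  0.   -0.01] tot [ 8.6   0.01 -0.04]
```

View pics/w3.png

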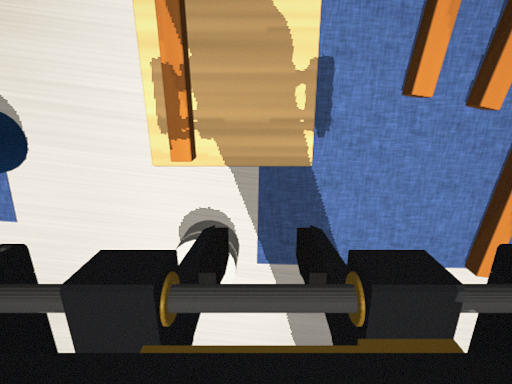

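Wrist view: strip 1 lies on the board at (178,79), parallel to its side (yaw 7.0). Next I'll fetch strip 2.

{"fn": "drive_tool", "kwargs": {
  "deltas": [
    [[6.3, 0, 0], [0, 0, 0], 5],
    [[0, 0, 0], [0.8, 3.2, 0.15], 5],
    [[0, 0, 0], [0.8, 3.2, 0.15], 5],
    [[0, 0, 0], [0.8, 3.2, 0.15], 5],
    [[0, 0, 0], [0.8, 3.2, 0.15], 5],
    [[0, 0, 0], [0.8, 3.2, 0.15], 5],
    [[0, 0, 0], [0.8, 3.2, 0.15], 5],
    [[0, 0, 0], [0.8, 3.2, 0.15], 5],
    [[0, 0, 0], [0.8, 3.2, 0.15], 5],
    [[0, 0, 0], [0.8, 3, 0.15], 5],
    [[0, 0, 0], [0, 0, 0], 5],
    [[0, 0, 0], [0, 0, 0], 5]
  ]
}}

```text
clock: 8.28
tool_pos: [0.4654, -0.072, 0.1023]
eef_rot: [-0.705, -0.004, 0.709, -0.005]
contact_force: [1.0, -0.1, 0.7]
opening: 0.567
```

```bash
python3 -c "
from h import *
b,c=look('wrist')
show(rects(c,orange(b),.022,200))
plan(90.9,(.4655,-.068,.0145))
"
```

```text
xy 0.5153 -0.0688 mm 59x21 yaw 0.0 px [259. 144.]
xy 0.5921 -0.0052 mm 35x26 yaw -4.3 px [167.  26.]
xy 0.5926 0.0634 mm 31x31 yaw 89.8 px [68. 25.]
t8.33 pos [ 0.4657 -0.0701  0.1026] jaw -89.2 down [-0.006 -0.   ] q7 -1.61 F [ 0.8  0.5 -0.1] op 0.568
turn -0.1 = 1 x -0.05
leg (0.4655, -0.068, 0.0145) 3 x [ 2.94 -0.07 -0.01] tot [ 8.81 -0.22 -0.04]
```

{"fn": "drive_tool", "kwargs": {
  "deltas": [
    [[0, 0, 0], [3, -0.1, 0], 5],
    [[0, 0, 0], [3, -0.1, 0], 5],
    [[0, 0, 0], [1.8, 0, 0], 5],
    [[0, 0, 0], [0.9, 0, 0], 5],
    [[0, 0, 0], [0, 0, 0], 5],
    [[0, 0, 0], [0, 0, 0], 5],
    [[0, 0, 0], [0, 0, 0], 1.5],
    [[0, 0, 0], [0, 0, 0], 1.5],
    [[0, 0, 0], [0, 0, 0], 1.5],
    [[0, 0, 0], [0, 0, 0], 1.5],
    [[0, 0, 0], [0, 0, 0], 1.5]
  ]
}}

```text
clock: 9.25
tool_pos: [0.4648, -0.0689, 0.0169]
eef_rot: [-0.705, -0.005, 0.709, -0.005]
contact_force: [0.5, 0.8, 5.5]
opening: 0.245
```

{"fn": "drive_tool", "kwargs": {
  "deltas": [
    [[0, 0, 0], [-3, 0, 0], 1.5],
    [[-3, 0, 0], [-4, 0, 0], 1.5],
    [[-3.2, 0, 0], [-3, 0, 0], 1.5],
    [[0, 0, 0], [0, -3.2, -0.8], 1.5],
    [[0, 0, 0], [0, -3.2, -0.8], 1.5],
    [[0, 0, 0], [0, -3.2, -0.8], 1.5],
    [[0, 0, 0], [0, -3.2, -0.8], 1.5],
    [[0, 0, 0], [0, -3.2, -0.8], 1.5],
    [[0, 0, 0], [0, -3.2, -0.8], 1.5],
    [[0, 0, 0], [0, -3, -0.8], 1.5],
    [[0, 0, 0], [0, -3, -0.8], 1.5],
    [[0, 0, 0], [0, 0, 0], 1.5]
  ]
}}

```text
clock: 10.25
tool_pos: [0.4982, 0.1982, 0.1161]
eef_rot: [-0.704, -0.049, 0.707, -0.045]
contact_force: [0.4, 0.7, -0.2]
opening: 0.248
```

```bash
python3 -c "
from h import *
plan(97,(.5766,.2118,.06),(.5766,.2118,.025))
"
```

```text
t10.25 pos [0.4982 0.1982 0.1161] jaw -82.4 down [-0.005  0.006] q7 -1.90 F [ 0.4  0.7 -0.2] op 0.248
turn 0.6 = 1 x 0.60
leg (0.5766, 0.2118, 0.06) 3 x [ 1.86 -0.12 -2.66] tot [ 5.58 -0.36 -7.97]
leg (0.5766, 0.2118, 0.025) 2 x [ 1.75  0.01 -0.01] tot [ 3.5   0.02 -0.01]
```

{"fn": "drive_tool", "kwargs": {
  "deltas": [
    [[0, 0, 0], [1.2, -0.1, -2.65], 1.5],
    [[0, 0, 0], [1.2, -0.1, -2.65], 1.5],
    [[0, 0, 0], [1.2, 0, -2.65], 1.5],
    [[0, 0, 0], [2, 0, 0], 1.5],
    [[0, 0, 0], [0, 0, 0], 1.5],
    [[0, 0, 0], [0, 0, 0], 1.5],
    [[0, 0, 0], [0, 0, 0], 1.5]
  ]
}}

```text
clock: 10.83
tool_pos: [0.5751, 0.2006, 0.0597]
eef_rot: [-0.703, -0.043, 0.709, -0.044]
contact_force: [0.0, 1.4, -0.6]
opening: 0.251
```

```bash
python3 -c "
from h import *
plan(97,(.5766,.2118,.0255))
"
```

```text
t10.83 pos [0.5751 0.2006 0.0597] jaw -82.9 down [-0.009 -0.001] q7 -1.87 F [ 0.   1.4 -0.6] op 0.251
turn 0.1 = 1 x 0.05
leg (0.5766, 0.2118, 0.0255) 2 x [ 1.71 -0.55 -0.16] tot [ 3.42 -1.09 -0.32]
```

{"fn": "drive_tool", "kwargs": {
  "deltas": [
    [[0, 0, 0], [0, -1.1, -0.3], 1.5],
    [[0, 0, 0], [1.5, 0, 0], 1.5],
    [[0, 0, 0], [1.2, 0, 0], 1.5],
    [[0, 0, 0], [0.7, 0, 0], 1.5],
    [[0, 0, 0], [0, 0, 0], 1.5],
    [[0, 0, 0], [0, 0, 0], 1.5],
    [[0, 0, 0], [0, 0, 0], 4],
    [[0, 0, 0], [0, 0, 0], 4],
    [[0, 0, 0], [0, 0, 0], 4],
    [[0, 0, 0], [-3, 0, 0], 4],
    [[0, 0, 0], [-4, 0, 0], 4],
    [[0, 0, 0], [-4, 0, 0], 4]
  ]
}}

```text
clock: 11.83
tool_pos: [0.5773, 0.2117, 0.1357]
eef_rot: [-0.702, -0.043, 0.709, -0.044]
contact_force: [1.3, 0.6, -0.0]
opening: 0.452
```

{"fn": "drive_tool", "kwargs": {
  "deltas": [
    [[0, 0, 0], [-3.5, 0, 2], 4],
    [[0, 0, 0], [-3, 0, 3.5], 4],
    [[0, 0, 0], [-3, -1, 4], 4],
    [[0, 0, 0], [0, -2, 4], 4],
    [[0, 0, 0], [0, -1, 0], 4],
    [[0, 0, 0], [0, 0, 0], 4],
    [[0, 0, 0], [0, 0, 0], 4],
    [[0, 0, 0], [0, 0, 0], 4]
  ]
}}

```text
clock: 12.5
tool_pos: [0.4552, 0.2333, 0.2226]
eef_rot: [-0.704, -0.043, 0.708, -0.043]
contact_force: [-0.2, -0.6, -1.3]
opening: 0.45
```

```bash
python3 -c "
from h import *
b,c=look('wrist','w4'); H=hsv(b)
b2,c2=look('top','t4')
print('w .03');show(rects(c,orange(b),.030,200))
print('bd');show(rects(c,cv2.inRange(H,(15,60,100),(28,255,255)),.008,500))
print('top .022');show(rects(c2,orange(b2),.022,30));print('top .03');show(rects(c2,orange(b2),.03,30))
plan(91.3,(.6579,.068,.1),(.6579,.068,.0145))
"
```

```text
w .03
xy 0.6180 0.0082 mm 90x33 yaw -4.6 px [488.  48.]
xy 0.6156 0.0783 mm 79x29 yaw -0.5 px [425.  40.]
xy 0.5677 0.2111 mm 138x22 yaw 6.8 px [294.  68.]
xy 0.5558 0.3098 mm 139x23 yaw 7.8 px [204.  69.]
bd
xy 0.5594 0.2606 mm 179x157 yaw -83.1 px [248.  75.]
top .022
xy 0.6027 0.3166 mm 82x25 yaw 7.0 px [186. 165.]
xy 0.5861 0.2125 mm 143x24 yaw 7.1 px [212. 171.]
xy 0.6554 -0.0074 mm 158x20 yaw -4.5 px [269. 154.]
xy 0.6579 0.0682 mm 156x20 yaw 1.4 px [249. 153.]
top .03
xy 0.6016 0.3150 mm 81x25 yaw 7.0 px [186. 165.]
xy 0.5851 0.2114 mm 142x24 yaw 7.1 px [212. 171.]
xy 0.6540 -0.0074 mm 157x20 yaw -4.5 px [269. 154.]
xy 0.6565 0.0679 mm 155x20 yaw 1.4 px [249. 153.]
t12.60 pos [0.455  0.2329 0.2224] jaw -83.1 down [-0.007 -0.002] q7 -2.00 F [0.1 0.2 1.2] op 0.454
turn 5.6 = 1 x 5.61
leg (0.6579, 0.068, 0.1) 9 x [ 1.35  1.88 -2.22] tot [ 12.12  16.93 -19.99]
leg (0.6579, 0.068, 0.0145) 3 x [ 2.85 -0.   -0.02] tot [ 8.55 -0.01 -0.06]
```

View pics/w4.png

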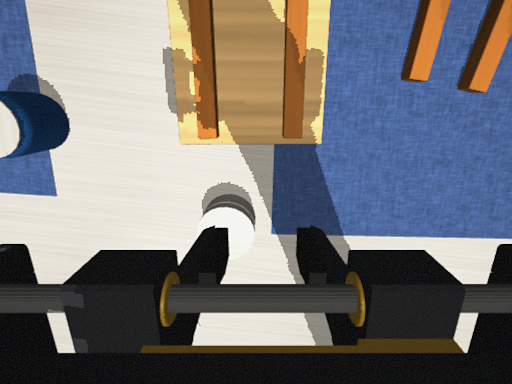

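Both first-layer strips lie parallel to the board's sides and symmetric about its middle, at (294,68) and (204,69). Next is strip 3, at (.658,.068).

{"fn": "drive_tool", "kwargs": {
  "deltas": [
    [[5.6, 0, 0], [0, 0, 0], 5],
    [[0, 0, 0], [1.35, 1.9, -2.2], 5],
    [[0, 0, 0], [1.35, 1.9, -2.2], 5],
    [[0, 0, 0], [1.35, 1.9, -2.2], 5],
    [[0, 0, 0], [1.35, 1.9, -2.2], 5],
    [[0, 0, 0], [1.35, 1.9, -2.2], 5],
    [[0, 0, 0], [1.35, 1.9, -2.2], 5],
    [[0, 0, 0], [1.35, 1.9, -2.2], 5],
    [[0, 0, 0], [1.35, 1.9, -2.2], 5],
    [[0, 0, 0], [1.35, 1.8, -2.2], 5],
    [[0, 0, 0], [0, 0, 0], 5],
    [[0, 0, 0], [0, 0, 0], 5]
  ]
}}

```text
clock: 13.6
tool_pos: [0.6555, 0.0654, 0.0981]
eef_rot: [-0.704, -0.006, 0.71, -0.008]
contact_force: [0.1, 1.0, -0.4]
opening: 0.568
```

```bash
python3 -c "
from h import *
b,c=look('wrist')
show(rects(c,orange(b),.022,200))
plan(91.3,(.6579,.068,.0145))
"
```

```text
xy 0.6306 0.2168 mm 59x35 yaw 6.7 px [ 80. 224.]
xy 0.6724 -0.0054 mm 127x27 yaw -4.5 px [350. 184.]
xy 0.6594 0.0687 mm 159x21 yaw -0.0 px [256. 194.]
t13.65 pos [0.6548 0.0678 0.0989] jaw -88.7 down [-0.009 -0.001] q7 -1.74 F [ 0.4 -0.1  0. ] op 0.569
turn 0.0 = 1 x 0.03
leg (0.6579, 0.068, 0.0145) 3 x [ 2.81 -0.01 -0.13] tot [ 8.44 -0.02 -0.39]
```

{"fn": "drive_tool", "kwargs": {
  "deltas": [
    [[0, 0, 0], [3, 0, -0.2], 5],
    [[0, 0, 0], [3, 0, -0.2], 5],
    [[0, 0, 0], [1.6, 0, 0], 5],
    [[0, 0, 0], [0.7, 0, 0], 5],
    [[0, 0, 0], [0, 0, 0], 5],
    [[0, 0, 0], [0, 0, 0], 5],
    [[0, 0, 0], [0, 0, 0], 1.5],
    [[0, 0, 0], [0, 0, 0], 1.5],
    [[0, 0, 0], [0, 0, 0], 1.5],
    [[0, 0, 0], [0, 0, 0], 1.5],
    [[0, 0, 0], [0, 0, 0], 1.5]
  ]
}}

```text
clock: 14.57
tool_pos: [0.6588, 0.0689, 0.0176]
eef_rot: [-0.705, -0.009, 0.709, -0.009]
contact_force: [-0.6, 0.7, 3.4]
opening: 0.248
```

{"fn": "drive_tool", "kwargs": {
  "deltas": [
    [[0, 0, 0], [-3, 0, 0], 1.5],
    [[0, 0, 0], [-4, 0, 0], 1.5],
    [[-6.8, 0, 0], [-3, 0, 0], 1.5],
    [[-6.8, 0, 0], [-3, 0, 0], 1.5],
    [[-6.8, 0, 0], [0, 0, 0], 1.5],
    [[-6.8, 0, 0], [0, 0, 0], 1.5],
    [[-6.8, 0, 0], [0, 0, 0], 1.5],
    [[-6.8, 0, 0], [0, 0, 0], 1.5],
    [[-6.8, 0, 0], [0, 0, 0], 1.5],
    [[-6.8, 0, 0], [0, 0, 0], 1.5],
    [[-6.8, 0, 0], [0, 0, 0], 1.5],
    [[-6.8, 0, 0], [0, 0, 0], 1.5]
  ]
}}

```text
clock: 15.57
tool_pos: [0.6592, 0.0687, 0.1469]
eef_rot: [-0.578, -0.406, 0.582, -0.403]
contact_force: [0.3, -1.2, -0.9]
opening: 0.241
```

{"fn": "drive_tool", "kwargs": {
  "deltas": [
    [[-6.8, 0, 0], [0, 0, 0], 1.5],
    [[-6.8, 0, 0], [0, 0, 0], 1.5],
    [[-6.8, 0, 0], [0, 0, 0], 1.5],
    [[-6.8, 0, 0], [0, 0, 0], 1.5],
    [[0, 0, 0], [0, 0, 0], 1.5],
    [[0, 0, 0], [0, 0, 0], 1.5]
  ]
}}

```text
clock: 16.07
tool_pos: [0.6592, 0.0687, 0.1468]
eef_rot: [0.469, 0.529, -0.473, 0.525]
contact_force: [-0.5, 0.1, 0.1]
opening: 0.244
```

```bash
python3 -c "
from h import *
plan(7,(.6201,.2675,.14),(.6201,.2675,.09))
"
```

```text
t16.07 pos [0.6592 0.0687 0.1468] jaw 6.4 down [-0.008 -0.001] q7 -0.46 F [-0.5  0.1  0.1] op 0.244
turn -0.6 = 1 x -0.56
leg (0.6201, 0.2675, 0.14) 6 x [ 0.12 -0.24 -3.37] tot [  0.69  -1.45 -20.21]
leg (0.6201, 0.2675, 0.09) 2 x [2.5  0.02 0.  ] tot [5.   0.04 0.  ]
```

{"fn": "drive_tool", "kwargs": {
  "deltas": [
    [[-0.6, 0, 0], [0, 0, 0], 1.5],
    [[0, 0, 0], [0.1, -0.25, -3.35], 1.5],
    [[0, 0, 0], [0.1, -0.25, -3.35], 1.5],
    [[0, 0, 0], [0.1, -0.25, -3.35], 1.5],
    [[0, 0, 0], [0.1, -0.25, -3.35], 1.5],
    [[0, 0, 0], [0.1, -0.25, -3.35], 1.5],
    [[0, 0, 0], [0.1, -0.2, -3.35], 1.5],
    [[0, 0, 0], [3, 0, 0], 1.5],
    [[0, 0, 0], [2.5, 0, 0], 1.5],
    [[0, 0, 0], [0, 0, 0], 1.5],
    [[0, 0, 0], [0, 0, 0], 1.5],
    [[0, 0, 0], [0, 0, 0], 1.5]
  ]
}}

```text
clock: 17.07
tool_pos: [0.6201, 0.2665, 0.0872]
eef_rot: [0.466, 0.532, -0.469, 0.529]
contact_force: [0.3, 0.1, 0.1]
opening: 0.247
```

```bash
python3 -c "
from h import *
plan(7,(.6201,.2675,.048))
"
```

```text
t17.07 pos [0.6201 0.2665 0.0872] jaw 7.2 down [-0.006 -0.   ] q7 -0.76 F [0.3 0.1 0.1] op 0.247
turn 0.2 = 1 x 0.15
leg (0.6201, 0.2675, 0.048) 2 x [ 1.96  0.02 -0.05] tot [ 3.92  0.04 -0.1 ]
```

{"fn": "drive_tool", "kwargs": {
  "deltas": [
    [[0, 0, 0], [1.5, 0, -0.1], 1.5],
    [[0, 0, 0], [1.4, 0, 0], 1.5],
    [[0, 0, 0], [1, 0, 0], 1.5],
    [[0, 0, 0], [0.1, 0, 0], 1.5],
    [[0, 0, 0], [0, 0, 0], 1.5],
    [[0, 0, 0], [0, 0, 0], 1.5],
    [[0, 0, 0], [0, 0, 0], 4],
    [[0, 0, 0], [0, 0, 0], 4],
    [[0, 0, 0], [0, 0, 0], 4],
    [[0, 0, 0], [-3, 0, 0], 4],
    [[0, 0, 0], [-4, 0, 0], 4],
    [[0, 0, 0], [-4, 0, 0], 4]
  ]
}}

```text
clock: 18.07
tool_pos: [0.6186, 0.2671, 0.1562]
eef_rot: [0.464, 0.533, -0.47, 0.529]
contact_force: [1.2, -0.3, 0.4]
opening: 0.452
```

{"fn": "drive_tool", "kwargs": {
  "deltas": [
    [[-6.5, 0, 0], [-3, 0, 0], 5],
    [[-6.5, 0, 0], [0, 0, 0], 5],
    [[-6.5, 0, 0], [0, 0, 0], 5],
    [[-6.5, 0, 0], [0, 0, 0], 5],
    [[-6.5, 0, 0], [0, 0, 0], 5],
    [[-6.5, 0, 0], [0, 0, 0], 5],
    [[-6.5, 0, 0], [0, 0, 0], 5],
    [[-6.5, 0, 0], [0, 0, 0], 5],
    [[-6.5, 0, 0], [0, 0, 0], 5],
    [[-6.5, 0, 0], [0, 0, 0], 5],
    [[-6.5, 0, 0], [0, 0, 0], 5],
    [[-7, 0, 0], [0, 0, 0], 5]
  ]
}}

```text
clock: 19.07
tool_pos: [0.6198, 0.2674, 0.186]
eef_rot: [0.024, 0.709, -0.025, 0.704]
contact_force: [0.2, -0.1, 0.6]
opening: 0.571
```

```bash
python3 -c "
from h import *
b2,c2=look('top','t5')
print('top .022');show(rects(c2,orange(b2),.022,30))
plan(85.5,(.6554,-.0074,.1))
"
```

```text
top .022
xy 0.5298 0.2070 mm 65x22 yaw 11.3 px [213. 186.]
xy 0.5553 0.3193 mm 143x55 yaw 2.4 px [186. 176.]
xy 0.6734 -0.0092 mm 121x20 yaw -4.0 px [269. 150.]
t19.12 pos [0.6198 0.2672 0.1858] jaw 86.4 down [-0.008 -0.001] q7 0.47 F [-0.  -0.2 -0.3] op 0.563
turn 0.9 = 1 x 0.87
leg (0.6554, -0.0074, 0.1) 9 x [ 0.95 -3.01  0.64] tot [  8.58 -27.08   5.76]
```

{"fn": "drive_tool", "kwargs": {
  "deltas": [
    [[0.9, 0, 0], [0.9, -3, 0.65], 5],
    [[0, 0, 0], [0.9, -3, 0.65], 5],
    [[0, 0, 0], [0.9, -3, 0.65], 5],
    [[0, 0, 0], [0.9, -3, 0.65], 5],
    [[0, 0, 0], [0.9, -3, 0.65], 5],
    [[0, 0, 0], [0.9, -3, 0.65], 5],
    [[0, 0, 0], [0.9, -3, 0.65], 5],
    [[0, 0, 0], [0.9, -3, 0.6], 5],
    [[0, 0, 0], [0.9, -3, 0.6], 5],
    [[0, 0, 0], [0, 0, 0], 5],
    [[0, 0, 0], [0, 0, 0], 5],
    [[0, 0, 0], [0, 0, 0], 5]
  ]
}}

```text
clock: 20.12
tool_pos: [0.6527, -0.0053, 0.1053]
eef_rot: [0.032, 0.709, -0.032, 0.704]
contact_force: [1.1, 0.4, 0.1]
opening: 0.567
```

```bash
python3 -c "
from h import *
b,c=look('wrist')
show(rects(c,orange(b),.022,200))
plan(85.5,(.6554,-.0074,.0145))
"
```

```text
xy 0.6563 -0.0078 mm 154x21 yaw -4.6 px [267. 204.]
t20.17 pos [ 0.6528 -0.0043  0.1057] jaw 84.9 down [-0.007  0.001] q7 0.74 F [-0.1 -0.7  0.7] op 0.567
turn -0.6 = 1 x -0.60
leg (0.6554, -0.0074, 0.0145) 3 x [ 3.04 -0.1   0.12] tot [ 9.12 -0.29  0.35]
```

{"fn": "drive_tool", "kwargs": {
  "deltas": [
    [[-0.6, 0, 0], [3, -0.1, 0.2], 5],
    [[0, 0, 0], [3, -0.1, 0.1], 5],
    [[0, 0, 0], [2, 0, 0], 5],
    [[0, 0, 0], [1, 0, 0], 5],
    [[0, 0, 0], [0, 0, 0], 5],
    [[0, 0, 0], [0, 0, 0], 5],
    [[0, 0, 0], [0, 0, 0], 1.5],
    [[0, 0, 0], [0, 0, 0], 1.5],
    [[0, 0, 0], [0, 0, 0], 1.5],
    [[0, 0, 0], [0, 0, 0], 1.5],
    [[0, 0, 0], [0, 0, 0], 1.5]
  ]
}}

```text
clock: 21.08
tool_pos: [0.6552, -0.0088, 0.0158]
eef_rot: [0.028, 0.709, -0.029, 0.704]
contact_force: [-0.3, 0.4, 2.3]
opening: 0.245
```

{"fn": "drive_tool", "kwargs": {
  "deltas": [
    [[0, 0, 0], [-3, 0, 0], 1.5],
    [[0, 0, 0], [-4, 0, 0], 1.5],
    [[6.5, 0, 0], [-3, 0, 0], 1.5],
    [[7.1, 0, 0], [-3, 0, 0], 1.5],
    [[7.1, 0, 0], [0, 0, 0], 1.5],
    [[7.1, 0, 0], [0, 0, 0], 1.5],
    [[7.1, 0, 0], [0, 0, 0], 1.5],
    [[7.1, 0, 0], [0, 0, 0], 1.5],
    [[7.1, 0, 0], [0, 0, 0], 1.5],
    [[7.1, 0, 0], [0, 0, 0], 1.5],
    [[7.1, 0, 0], [0, 0, 0], 1.5],
    [[7.1, 0, 0], [0, 0, 0], 1.5]
  ]
}}

```text
clock: 22.08
tool_pos: [0.6555, -0.0087, 0.145]
eef_rot: [0.43, 0.562, -0.434, 0.558]
contact_force: [-0.0, 0.7, -0.8]
opening: 0.245
```

{"fn": "drive_tool", "kwargs": {
  "deltas": [
    [[7.1, 0, 0], [0, 0, 0], 1.5],
    [[0, 0, 0], [0, 0, 0], 1.5],
    [[0, 0, 0], [0, 0, 0], 1.5]
  ]
}}

```text
clock: 22.33
tool_pos: [0.6556, -0.0086, 0.1451]
eef_rot: [0.461, 0.536, -0.465, 0.533]
contact_force: [0.4, -0.9, 0.6]
opening: 0.246
```

```bash
python3 -c "
from h import *
plan(7,(.5209,.2553,.15))
"
```

```text
t22.33 pos [ 0.6556 -0.0086  0.1451] jaw 8.2 down [-0.007 -0.001] q7 -0.34 F [ 0.4 -0.9  0.6] op 0.246
turn 1.2 = 1 x 1.16
leg (0.5209, 0.2553, 0.15) 9 x [-0.05 -1.13 -3.09] tot [ -0.42 -10.16 -27.83]
```

{"fn": "drive_tool", "kwargs": {
  "deltas": [
    [[1.1, 0, 0], [0, 0, 0], 1.5],
    [[0, 0, 0], [0, -1.15, -3.1], 1.5],
    [[0, 0, 0], [0, -1.15, -3.1], 1.5],
    [[0, 0, 0], [0, -1.15, -3.1], 1.5],
    [[0, 0, 0], [0, -1.15, -3.1], 1.5],
    [[0, 0, 0], [0, -1.15, -3.1], 1.5],
    [[0, 0, 0], [0, -1.15, -3.1], 1.5],
    [[0, 0, 0], [0, -1.15, -3.1], 1.5],
    [[0, 0, 0], [0, -1.1, -3.1], 1.5],
    [[0, 0, 0], [2, -1.1, -3.1], 1.5],
    [[0, 0, 0], [3, 0, 0], 1.5],
    [[0, 0, 0], [0, 0, 0], 1.5]
  ]
}}

```text
clock: 23.33
tool_pos: [0.5165, 0.2574, 0.0921]
eef_rot: [0.463, 0.534, -0.472, 0.528]
contact_force: [0.5, -1.3, -0.7]
opening: 0.249
```

{"fn": "drive_tool", "kwargs": {
  "deltas": [
    [[0, 0, 0], [0, 0, 0], 1.5],
    [[0, 0, 0], [0, 0, 0], 1.5]
  ]
}}

```text
clock: 23.5
tool_pos: [0.5215, 0.2548, 0.0965]
eef_rot: [0.468, 0.53, -0.472, 0.527]
contact_force: [-0.5, -0.1, -0.8]
opening: 0.246
```

```bash
python3 -c "
from h import *
plan(7,(.5209,.2553,.046))
"
```

```text
t23.50 pos [0.5215 0.2548 0.0965] jaw 6.8 down [-0.006 -0.002] q7 -0.90 F [-0.5 -0.1 -0.8] op 0.246
turn -0.2 = 1 x -0.24
leg (0.5209, 0.2553, 0.046) 2 x [ 2.52 -0.01 -0.03] tot [ 5.05 -0.02 -0.06]
```

{"fn": "drive_tool", "kwargs": {
  "deltas": [
    [[0, 0, 0], [2, 0, 0], 1.5],
    [[0, 0, 0], [1.6, 0, 0], 1.5],
    [[0, 0, 0], [1, 0, 0], 1.5],
    [[0, 0, 0], [0.4, 0, 0], 1.5],
    [[0, 0, 0], [0, 0, 0], 1.5],
    [[0, 0, 0], [0, 0, 0], 1.5],
    [[0, 0, 0], [0, 0, 0], 4],
    [[0, 0, 0], [0, 0, 0], 4],
    [[0, 0, 0], [0, 0, 0], 4],
    [[0, 0, 0], [-3, 0, 0], 4],
    [[0, 0, 0], [-4, 0, 0], 4],
    [[0, 0, 0], [-4, 0, 0], 4]
  ]
}}

```text
clock: 24.5
tool_pos: [0.52, 0.2558, 0.1564]
eef_rot: [0.466, 0.531, -0.472, 0.527]
contact_force: [1.5, -1.3, 0.5]
opening: 0.457
```

{"fn": "drive_tool", "kwargs": {
  "deltas": [
    [[-6.5, 0, 0], [-3.5, 0, 0], 7.5],
    [[-6.5, 0, 0], [-3.5, 0, 0], 7.5],
    [[-6.5, 0, 0], [-3.5, 0, 0], 7.5],
    [[-6.5, 0, 0], [0, 0, 0], 7.5],
    [[-6.5, 0, 0], [0, 0, 0], 7.5],
    [[-6.5, 0, 0], [0, 0, 0], 7.5],
    [[-6.5, 0, 0], [0, 0, 0], 7.5],
    [[-6.5, 0, 0], [0, 0, 0], 7.5],
    [[-6.5, 0, 0], [0, 0, 0], 7.5],
    [[-6.5, 0, 0], [0, 0, 0], 7.5],
    [[-6.5, 0, 0], [0, 0, 0], 7.5],
    [[-7.1, 0, 0], [0, 0, 0], 7.5]
  ]
}}

```text
clock: 25.5
tool_pos: [0.5215, 0.256, 0.261]
eef_rot: [0.026, 0.709, -0.027, 0.704]
contact_force: [-0.1, -0.0, 0.5]
opening: 0.848
```

```bash
python3 -c "
from h import *
plan(86.5,(.66,-.1,.25),(.68,-.246,.22))
"
```

```text
t25.50 pos [0.5215 0.256  0.261 ] jaw 85.8 down [-0.007 -0.001] q7 0.36 F [-0.1 -0.   0.5] op 0.848
turn -0.7 = 1 x -0.73
leg (0.66, -0.1, 0.25) 11 x [ 0.1  -3.15  1.45] tot [  1.05 -34.68  16.  ]
leg (0.68, -0.246, 0.22) 5 x [ 0.6  -2.89  0.58] tot [  3.01 -14.45   2.91]
```

{"fn": "drive_tool", "kwargs": {
  "deltas": [
    [[-0.7, 0, 0], [0, -3.1, 1.45], 7.5],
    [[0, 0, 0], [0, -3.1, 1.45], 7.5],
    [[0, 0, 0], [0, -3.1, 1.45], 7.5],
    [[0, 0, 0], [0, -3.1, 1.45], 7.5],
    [[0, 0, 0], [0, -3.1, 1.45], 7.5],
    [[0, 0, 0], [0, -3.1, 1.45], 7.5],
    [[0, 0, 0], [0, -3.1, 1.45], 7.5],
    [[0, 0, 0], [0, -3.1, 1.45], 7.5],
    [[0, 0, 0], [0, -3.1, 1.45], 7.5],
    [[0, 0, 0], [0, -3.1, 1.45], 7.5],
    [[0, 0, 0], [0, -3.1, 1.45], 7.5],
    [[0, 0, 0], [0.6, -2.9, 0.6], 7.5]
  ]
}}

```text
clock: 26.5
tool_pos: [0.6631, -0.1266, 0.2551]
eef_rot: [0.024, 0.708, -0.025, 0.705]
contact_force: [1.0, -0.1, 0.5]
opening: 0.853
```

{"fn": "drive_tool", "kwargs": {
  "deltas": [
    [[0, 0, 0], [0.6, -2.9, 0.6], 7.5],
    [[0, 0, 0], [0.6, -2.9, 0.6], 7.5],
    [[0, 0, 0], [0.6, -2.9, 0.6], 7.5],
    [[0, 0, 0], [0.6, -2.9, 0.6], 7.5],
    [[0, 0, 0], [0, 0, 0], 7.5],
    [[0, 0, 0], [0, 0, 0], 7.5],
    [[0, 0, 0], [0, 0, 0], 7.5]
  ]
}}

```text
clock: 27.08
tool_pos: [0.6773, -0.2407, 0.2302]
eef_rot: [0.024, 0.709, -0.023, 0.704]
contact_force: [-0.5, 0.6, 0.4]
opening: 0.851
```

```bash
python3 -c "
from h import *
b,c=look('wrist','w6'); b2,c2=look('top','t6')
H=hsv(b); print(H[200,256],H[100,256])
m=cv2.inRange(H,(0,0,0),(180,255,50)); 
print('cover');show(rects(c,m,.059,3000))
b2[:,:,:]=b2; cr=b2[110:240,150:380]; cv2.imwrite('pics/both6.png',np.vstack([b,cv2.resize(cr,(512,289),interpolation=cv2.INTER_CUBIC)])[:600])
print('top crib .052');show(rects(c2,orange(b2),.052,30))
H2=hsv(b2);m=cv2.inRange(H2,(0,0,0),(180,255,45)); m[:140]=0;m[210:]=0;m[:,:290]=0;m[:,365:]=0
show(rects(c2,m,.059,500))
plan(86.5,(.5916,-.246,.12))
"
```

```text
[110 132 154] [ 19  18 115]
cover
xy 0.8656 -0.2629 mm 757x253 yaw 86.0 px [267. 313.]
xy 0.5902 -0.2485 mm 158x158 yaw -3.1 px [255.  74.]
top crib .052
xy 0.5669 0.2587 mm 159x157 yaw -82.4 px [199. 175.]
xy 0.5909 -0.2689 mm 243x210 yaw -0.1 px [344. 168.]
t27.18 pos [ 0.6776 -0.2395  0.2307] jaw 86.3 down [-0.007  0.   ] q7 1.28 F [-0.5  0.2  0.1] op 0.847
turn -0.2 = 1 x -0.19
leg (0.5916, -0.246, 0.12) 5 x [ 2.23 -0.23 -1.69] tot [11.13 -1.17 -8.47]
```

View pics/both6.png

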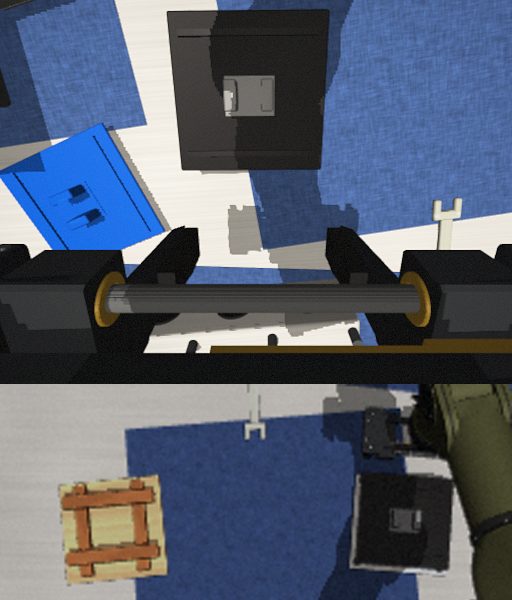

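Candidates: the black cover with grey tabs at wrist px (248,90), and a blue one at (88,190). Black on the unit is the one meant, and this 1:1 close view confirms it, with tabs at (230,95) and (268,93) split along world y. In the top view the crib is square: two strips crossing two, centred on the board.

```bash
python3 -c "
from h import *
b,c=look('wrist'); H=hsv(b)
roi=np.zeros(b.shape[:2],np.uint8); roi[65:125,205:295]=255
g=cv2.inRange(H,(0,0,60),(180,70,255))&roi
for z in (.078,.087): print(z); show(rects(c,g,z,60))
m=cv2.inRange(H,(0,0,0),(180,255,50)); show(rects(c,m,.059,3000)[1:])
plan(86.8,(.5905,-.2475,.13),(.5905,-.2475,.074))
"
```

```text
0.078
xy 0.5920 -0.2571 mm 68x55 yaw 82.8 px [230. 100.]
0.087
xy 0.5923 -0.2564 mm 66x54 yaw 82.8 px [230. 100.]
xy 0.5899 -0.2446 mm 158x149 yaw -3.5 px [259.  86.]
t27.23 pos [ 0.6776 -0.2396  0.2307] jaw 86.3 down [-0.007 -0.   ] q7 1.28 F [-0.6 -0.1 -0.9] op 0.850
turn -0.5 = 1 x -0.49
leg (0.5905, -0.2475, 0.13) 4 x [ 2.53 -0.32 -2.15] tot [10.13 -1.27 -8.59]
leg (0.5905, -0.2475, 0.074) 2 x [2.8  0.   0.02] tot [5.6  0.   0.04]
```

{"fn": "drive_tool", "kwargs": {
  "deltas": [
    [[-0.5, 0, 0], [2.5, -0.3, -2.1], 7.5],
    [[0, 0, 0], [2.5, -0.3, -2.2], 7.5],
    [[0, 0, 0], [2.5, -0.3, -2.2], 7.5],
    [[0, 0, 0], [2.5, -0.3, -2.1], 7.5],
    [[0, 0, 0], [0, 0, 0], 7.5],
    [[0, 0, 0], [0, 0, 0], 7.5],
    [[0, 0, 0], [0, 0, 0], 7.5],
    [[0, 0, 0], [0, 0, 0], 7.5]
  ]
}}

```text
clock: 27.9
tool_pos: [0.5925, -0.2475, 0.1325]
eef_rot: [0.02, 0.708, -0.021, 0.706]
contact_force: [-0.2, 0.1, 0.8]
opening: 0.852
```

```bash
python3 -c "
from h import *
b,c=look('wrist','w7')
plan(86.8,(.5905,-.2475,.074))
print(ray(c,[(256,200),(256,250),(200,220),(300,220)],.087))
"
```

```text
t27.95 pos [ 0.5923 -0.2476  0.1323] jaw 86.7 down [-0.003 -0.001] q7 1.13 F [ 0.1  0.1 -0.1] op 0.851
turn -0.1 = 1 x -0.11
leg (0.5905, -0.2475, 0.074) 2 x [ 2.92  0.   -0.08] tot [ 5.84  0.01 -0.16]
[[ 0.57877924 -0.25177262]
 [ 0.6176666  -0.25430643]
 [ 0.59145305 -0.29247198]
 [ 0.59562803 -0.22153258]]
```

View pics/w7.png

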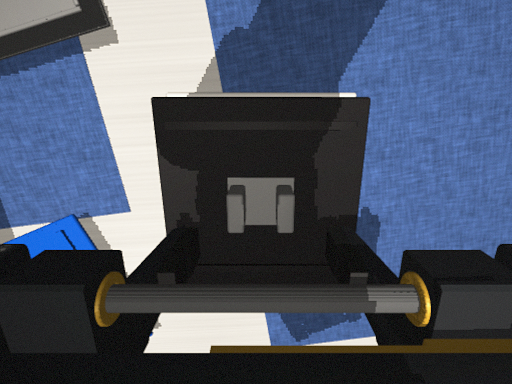

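Close view: the tabs at (235,210) and (286,210) are midway between the fingers at (180,255) and (345,255). I'll descend and pinch.

{"fn": "drive_tool", "kwargs": {
  "deltas": [
    [[0, 0, 0], [2, 0, -0.1], 7.5],
    [[0, 0, 0], [1.8, 0, -0.1], 7.5],
    [[0, 0, 0], [1.2, 0, 0], 7.5],
    [[0, 0, 0], [0.7, 0, 0], 7.5],
    [[0, 0, 0], [0, 0, 0], 7.5],
    [[0, 0, 0], [0, 0, 0], 7.5],
    [[0, 0, 0], [0, 0, 0], 2],
    [[0, 0, 0], [0, 0, 0], 2],
    [[0, 0, 0], [0, 0, 0], 2],
    [[0, 0, 0], [0, 0, 0], 2],
    [[0, 0, 0], [0, 0, 0], 2],
    [[0, 0, 0], [0, 0, 0], 2]
  ],
  "force": 25
}}

```text
clock: 28.95
tool_pos: [0.5879, -0.2485, 0.0742]
eef_rot: [0.02, 0.709, -0.021, 0.704]
contact_force: [-0.1, -0.3, 2.9]
opening: 0.424
```

{"fn": "drive_tool", "kwargs": {
  "deltas": [
    [[0, 0, 0], [0, 0, 0], 2],
    [[0, 0, 0], [0, 0, 0], 2]
  ]
}}

```text
clock: 29.12
tool_pos: [0.5879, -0.2485, 0.0743]
eef_rot: [0.02, 0.709, -0.021, 0.704]
contact_force: [-1.0, -0.3, 5.9]
opening: 0.351
```

{"fn": "drive_tool", "kwargs": {
  "deltas": [
    [[0, 0, 0], [0, 0, 0], 2],
    [[0, 0, 0], [-0.5, 0, 0], 2],
    [[0, 0, 0], [-0.8, 0, 0], 2],
    [[0, 0, 0], [-1, 0, 0], 2],
    [[0, 0, 0], [-1.5, 0, 0], 2],
    [[0, 0, 0], [-1.5, 0, 0], 2],
    [[0, 0, 0], [-2, 0, 0], 2],
    [[0, 0, 0], [-2, 0, 0], 2],
    [[0, 0, 0], [-2, 0, 0], 2],
    [[0, 0, 0], [0, 0, 0], 2]
  ]
}}

```text
clock: 29.95
tool_pos: [0.5914, -0.2479, 0.1924]
eef_rot: [0.02, 0.706, -0.021, 0.707]
contact_force: [0.7, 1.1, -2.1]
opening: 0.353
```

```bash
python3 -c "
from h import *
b,c=look('scene','s8'); cv2.imwrite('pics/s8c.png',cv2.resize(b[130:360,130:400],None,fx=2,fy=2,interpolation=cv2.INTER_CUBIC))
plan(97,(.569,.26,.19),(.569,.26,.11))
"
```

```text
t30.00 pos [ 0.5902 -0.2481  0.1899] jaw 86.6 down [-0.002 -0.002] q7 1.18 F [-0.4 -0.6 -2.5] op 0.356
turn -10.4 = 2 x -5.18
leg (0.569, 0.26, 0.19) 15 x [-0.01  3.38  0.27] tot [-0.1  50.69  4.08]
leg (0.569, 0.26, 0.11) 3 x [2.67 0.   0.01] tot [8.   0.01 0.02]
```

View pics/s8c.png

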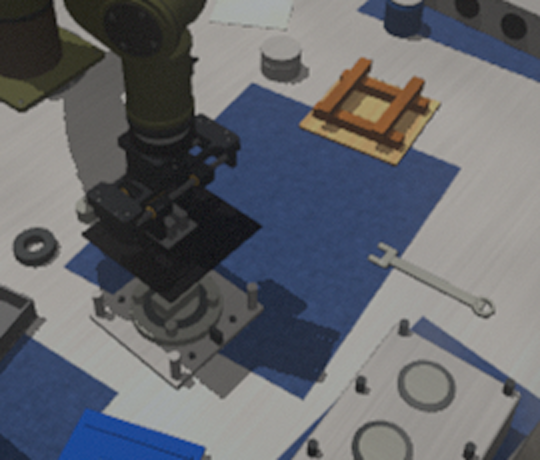

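The scene crop shows the cover lifted clear of the unit, level at (170,240), and the crib intact at (370,100). I'll carry the cover there.

{"fn": "drive_tool", "kwargs": {
  "deltas": [
    [[-5.2, 0, 0], [0, 0, 0], 2],
    [[-5.2, 0, 0], [0, 1, 0], 2],
    [[0, 0, 0], [0, 2, 0.2], 2],
    [[0, 0, 0], [0, 3, 0.3], 2],
    [[0, 0, 0], [0, 3.3, 0.3], 2],
    [[0, 0, 0], [0, 3.3, 0.3], 2],
    [[0, 0, 0], [0, 3.3, 0.3], 2],
    [[0, 0, 0], [0, 3.3, 0.3], 2],
    [[0, 0, 0], [0, 3.3, 0.3], 2],
    [[0, 0, 0], [0, 3.3, 0.3], 2],
    [[0, 0, 0], [0, 3.3, 0.3], 2],
    [[0, 0, 0], [0, 3.3, 0.3], 2]
  ]
}}

```text
clock: 31.0
tool_pos: [0.5775, 0.0779, 0.1855]
eef_rot: [-0.044, 0.709, 0.043, 0.703]
contact_force: [0.6, -0.5, -2.8]
opening: 0.356
```

{"fn": "drive_tool", "kwargs": {
  "deltas": [
    [[0, 0, 0], [0, 3.3, 0.3], 2],
    [[0, 0, 0], [0, 3.3, 0.3], 2],
    [[0, 0, 0], [0, 3.3, 0.3], 2],
    [[0, 0, 0], [0, 3, 0.3], 2],
    [[0, 0, 0], [0, 3, 0.2], 2],
    [[0, 0, 0], [0, 2, 0], 2],
    [[0, 0, 0], [0, 0, 0], 2],
    [[0, 0, 0], [0, 0, 0], 2],
    [[0, 0, 0], [0, 0, 0], 2]
  ]
}}

```text
clock: 31.75
tool_pos: [0.5703, 0.2547, 0.1853]
eef_rot: [-0.044, 0.709, 0.042, 0.703]
contact_force: [-0.6, 0.5, -2.2]
opening: 0.355
```

```bash
python3 -c "
from h import *
plan(97,(.566,.26,.19),(.566,.26,.074))
"
```

```text
t31.75 pos [0.5703 0.2547 0.1853] jaw 97.0 down [-0.008 -0.003] q7 0.54 F [-0.6  0.5 -2.2] op 0.355
turn 0.0 = 1 x 0.01
leg (0.566, 0.26, 0.19) 1 x [-0.46  0.58 -0.36] tot [-0.46  0.58 -0.36]
leg (0.566, 0.26, 0.074) 4 x [2.9  0.01 0.03] tot [11.6   0.03  0.1 ]
```

{"fn": "drive_tool", "kwargs": {
  "deltas": [
    [[0, 0, 0], [0, 0.6, -0.4], 2],
    [[0, 0, 0], [3, 0, 0], 2],
    [[0, 0, 0], [3, 0, 0], 2],
    [[0, 0, 0], [2, 0, 0], 2],
    [[0, 0, 0], [1, 0, 0.1], 2],
    [[0, 0, 0], [0, 0, 0], 2],
    [[0, 0, 0], [0, 0, 0], 2],
    [[0, 0, 0], [0, 0, 0], 2]
  ]
}}

```text
clock: 32.42
tool_pos: [0.5668, 0.2624, 0.0979]
eef_rot: [-0.043, 0.708, 0.044, 0.704]
contact_force: [0.3, -0.5, -1.9]
opening: 0.354
```

```bash
python3 -c "
from h import *
b,c=look('scene','s9'); cv2.imwrite('pics/s9c.png',cv2.resize(b[130:260,220:400],None,fx=4,fy=4,interpolation=cv2.INTER_CUBIC))
plan(97,(.566,.26,.0735))
"
```

```text
t32.47 pos [0.5668 0.2625 0.0981] jaw 97.0 down [-0.005  0.001] q7 0.43 F [-0.8 -0.6 -2.1] op 0.354
turn 0.0 = 1 x 0.01
leg (0.566, 0.26, 0.0735) 1 x [ 2.46 -0.24 -0.1 ] tot [ 2.46 -0.24 -0.1 ]
```

View pics/s9c.png

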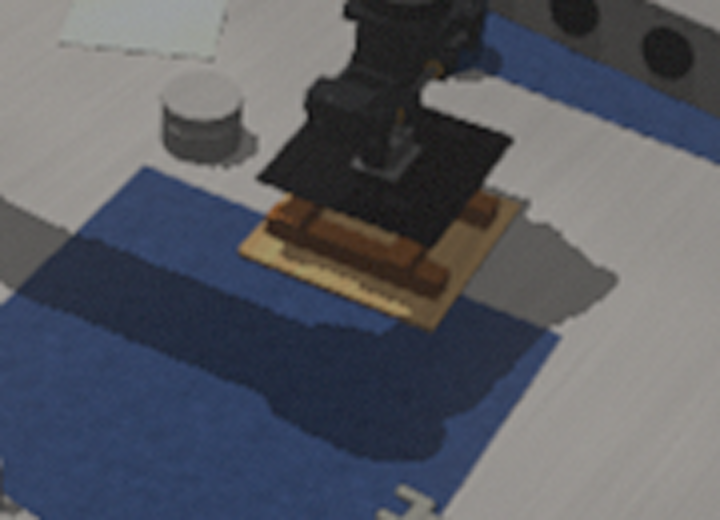

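The cover hovers level over the intact crib, at (390,190) in the crop. I'll lower it and release.

{"fn": "drive_tool", "kwargs": {
  "deltas": [
    [[0, 0, 0], [0.8, -0.2, -0.1], 2],
    [[0, 0, 0], [0.8, 0, 0], 2],
    [[0, 0, 0], [0.5, 0, 0], 2],
    [[0, 0, 0], [0.3, 0, 0], 2],
    [[0, 0, 0], [0.1, 0, 0], 2],
    [[0, 0, 0], [0, 0, 0], 2],
    [[0, 0, 0], [0, 0, 0], 2],
    [[0, 0, 0], [0, 0, 0], 2]
  ]
}}

```text
clock: 33.13
tool_pos: [0.5648, 0.2589, 0.0723]
eef_rot: [-0.044, 0.708, 0.043, 0.703]
contact_force: [-2.6, -3.4, 7.6]
opening: 0.356
```

{"fn": "drive_tool", "kwargs": {
  "deltas": [
    [[0, 0, 0], [-0.1, 0, 0], 2],
    [[0, 0, 0], [0, 0, 0], 2],
    [[0, 0, 0], [0, 0, 0], 4],
    [[0, 0, 0], [0, 0, 0], 6],
    [[0, 0, 0], [0, 0, 0], 7.5],
    [[0, 0, 0], [0, 0, 0], 7.5],
    [[0, 0, 0], [0, 0, 0], 7.5],
    [[0, 0, 0], [-1.5, 0, 0], 7.5],
    [[0, 0, 0], [-3, 0, 0], 7.5],
    [[0, 0, 0], [-4, 0, 0], 7.5],
    [[0, 0, 0], [-4, 0, 0], 7.5],
    [[0, 0, 0], [-2, 0, 0], 7.5]
  ]
}}

```text
clock: 34.13
tool_pos: [0.567, 0.2619, 0.2236]
eef_rot: [-0.042, 0.706, 0.045, 0.705]
contact_force: [0.3, 0.0, -0.1]
opening: 0.85
```

```bash
python3 -c "
from h import *
plan(87,(.62,.0,.2),(.68,-.246,.25))
"
```

```text
t34.13 pos [0.567  0.2619 0.2236] jaw 97.1 down [-0.002  0.004] q7 0.56 F [ 0.3  0.  -0.1] op 0.850
turn 10.1 = 2 x 5.04
leg (0.62, 0.0, 0.2) 8 x [ 0.28 -3.24  0.83] tot [  2.24 -25.89   6.66]
leg (0.68, -0.246, 0.25) 8 x [-0.64 -3.03  0.91] tot [ -5.12 -24.23   7.27]
```

Next I'll back off to view the pulley, and check the cover with the top camera.

{"fn": "drive_tool", "kwargs": {
  "deltas": [
    [[5, 0, 0], [0, 0, 0], 2],
    [[5, 0, 0], [0, -2, 0.8], 2],
    [[0, 0, 0], [0, -3.2, 0.8], 2],
    [[0, 0, 0], [0, -3.2, 0.9], 2],
    [[0, 0, 0], [0, -3.2, 0.9], 2],
    [[0, 0, 0], [0, -3.2, 0.9], 2],
    [[0, 0, 0], [0, -3.2, 0.9], 2],
    [[0, 0, 0], [0, -3.2, 0.9], 2],
    [[0, 0, 0], [0, -3.2, 0.9], 2],
    [[0, 0, 0], [0, -3.2, 0.9], 2],
    [[0, 0, 0], [0, -3.2, 0.9], 2],
    [[0, 0, 0], [0, -3.2, 0.9], 2]
  ]
}}

```text
clock: 35.13
tool_pos: [0.6474, -0.0855, 0.2186]
eef_rot: [0.018, 0.709, -0.018, 0.705]
contact_force: [0.5, -0.2, -0.3]
opening: 0.231
```

{"fn": "drive_tool", "kwargs": {
  "deltas": [
    [[0, 0, 0], [0, -3.2, 0.9], 2],
    [[0, 0, 0], [0, -3.2, 0.9], 2],
    [[0, 0, 0], [0, -3.2, 0.9], 2],
    [[0, 0, 0], [0, -3.2, 0.9], 2],
    [[0, 0, 0], [0, -2.7, 0.5], 2],
    [[0, 0, 0], [0, 0, 0], 2],
    [[0, 0, 0], [0, 0, 0], 2],
    [[0, 0, 0], [0, 0, 0], 2]
  ]
}}

```text
clock: 35.8
tool_pos: [0.6802, -0.2394, 0.218]
eef_rot: [0.018, 0.709, -0.017, 0.705]
contact_force: [-0.6, 0.8, -0.5]
opening: 0.225
```

```bash
python3 -c "
from h import *
b,c=look('wrist','w10'); b2,c2=look('top','t10')
np.save('c10.npy',c,allow_pickle=True)
H2=hsv(b2);m=cv2.inRange(H2,(0,0,0),(180,255,50)); m[:,:160]=0;m[:,240:]=0;m[:140]=0;m[215:]=0
print('cover on crib');show(rects(c2,m,.057,300))
out=np.vstack([b[:250],np.hstack([cv2.resize(b2[135:215,160:240],(320,320),interpolation=cv2.INTER_CUBIC),cv2.resize(b2[150:190,300:348],(192,160)).repeat(2,0)[:320]])]);cv2.imwrite('pics/c10.png',out)
plan(87,(.68,-.246,.2))
"
```

```text
cover on crib
xy 0.5679 0.2587 mm 159x157 yaw -83.0 px [199. 174.]
t35.90 pos [ 0.6804 -0.2386  0.2179] jaw 87.2 down [-0.007  0.001] q7 1.29 F [-0.2  0.4  0.9] op 0.227
turn 0.2 = 1 x 0.23
leg (0.68, -0.246, 0.2) 1 x [ 1.79 -0.74  0.01] tot [ 1.79 -0.74  0.01]
```

View pics/c10.png

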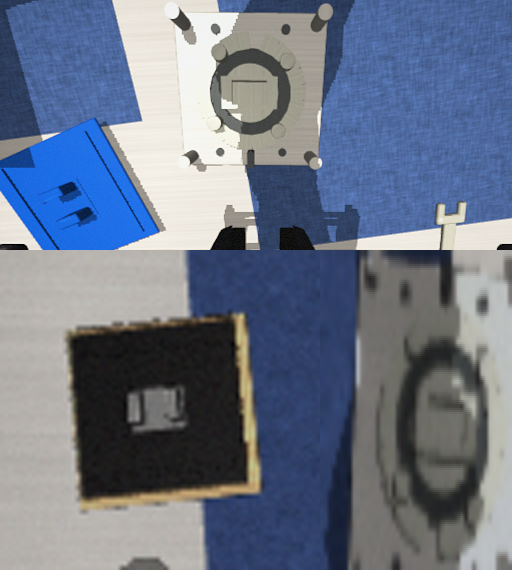

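The cover lies level and square on the crib (lower left crop). The pulley is exposed: pointer at (250,157), studs near (219,52), (288,60), (214,123) and (279,130). I'll enlarge to find the notch.

```bash
python3 -c "
from h import *
b=cv2.imread('pics/w10.png')[15:185,155:345]
L=cv2.cvtColor(b,cv2.COLOR_BGR2LAB);L[:,:,0]=cv2.createCLAHE(4,(4,4)).apply(L[:,:,0])
cv2.imwrite('pics/w10c.png',cv2.resize(cv2.cvtColor(L,cv2.COLOR_LAB2BGR),None,fx=3.5,fy=3.5,interpolation=cv2.INTER_CUBIC))"
```

```text
(no output)
```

View pics/w10c.png

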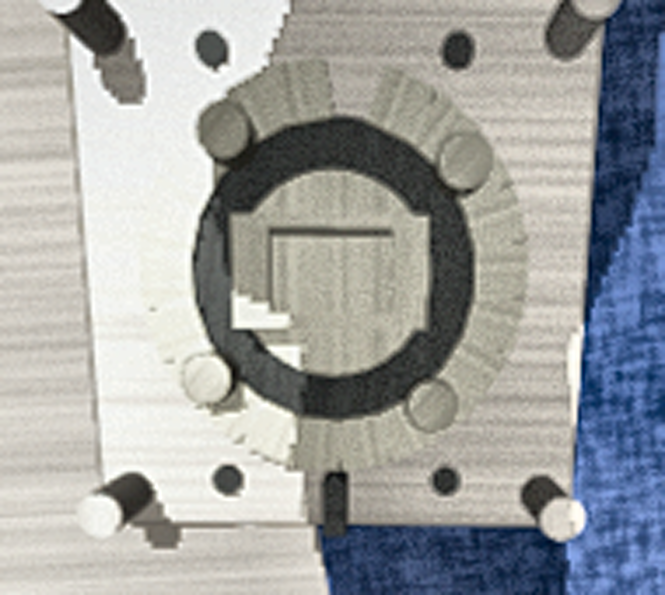

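The gap in the rim shows at crop (354,85), almost opposite the pointer at (336,490). Next I'll compute the angles.

```bash
python3 -c "
from h import *
c=np.load('c10.npy',allow_pickle=True).item()
f=lambda p,z: ray(c,np.array(p)/3.5+[155,15],z)
S=f([(224,130),(466,160),(207,378),(432,404)],.046); h=S.mean(0)
P=f([(75,5),(594,5),(100,515),(563,520)],.054); print('posts',P.round(4).tolist(),P.mean(0))
print('hub',h)
a=lambda p: np.degrees(np.arctan2(*(p-h).T[::-1]))
print('studs',S.round(4).tolist(),a(S).round(1),np.hypot(*(S-h).T))
N=f([(354,85)],.028); M=f([(336,490)],.032)
print('notch',N,a(N),'mark',M,a(M))
b,_=look('top'); 
"
```

```text
posts [[0.5184, -0.3135], [0.5256, -0.1723], [0.6588, -0.3256], [0.6679, -0.1798]] [ 0.59268752 -0.24780085]
hub [ 0.59019713 -0.24820475]
studs [[0.5498, -0.277], [0.5613, -0.2073], [0.6191, -0.289], [0.6306, -0.2195]] [-144.5  125.2  -54.7   35.4] [0.04960315 0.05011939 0.05001995 0.04953548]
notch [[ 0.53630581 -0.23890567]] [170.20987478] mark [[ 0.65843474 -0.25188325]] [-3.08566652]
```

Hub is at about (.591,-.248), notch at 170.4° and pointer at -3.2°, so the pulley needs about -173.6°. I'll loosely straddle the stud at 35.4° and push it clockwise.

```bash
python3 -c "
from h import *
plan(125.4,(.6315,-.219,.1),(.6315,-.219,.047))"
```

```text
t35.95 pos [ 0.6804 -0.2388  0.2178] jaw 87.2 down [-0.007  0.   ] q7 1.29 F [-0.2 -0.5  0.4] op 0.230
turn -38.2 = 6 x -6.36
leg (0.6315, -0.219, 0.1) 4 x [ 2.95  1.1  -0.69] tot [11.81  4.39 -2.77]
leg (0.6315, -0.219, 0.047) 2 x [ 2.65 -0.01  0.01] tot [ 5.3  -0.02  0.03]
```

{"fn": "drive_tool", "kwargs": {
  "deltas": [
    [[-6.4, 0, 0], [0, 0, 0], 3.5],
    [[-6.4, 0, 0], [0, 0, 0], 3.5],
    [[-6.4, 0, 0], [0, 0, 0], 3.5],
    [[-6.4, 0, 0], [0, 0, 0], 3.5],
    [[-6.4, 0, 0], [0, 0, 0], 3.5],
    [[-6.2, 0, 0], [2.9, 1.1, -0.7], 3.5],
    [[0, 0, 0], [2.9, 1.1, -0.7], 3.5],
    [[0, 0, 0], [2.9, 1.1, -0.7], 3.5],
    [[0, 0, 0], [2.9, 1.1, -0.7], 3.5],
    [[0, 0, 0], [0, 0, 0], 3.5],
    [[0, 0, 0], [0, 0, 0], 3.5],
    [[0, 0, 0], [0, 0, 0], 3.5]
  ]
}}

```text
clock: 36.95
tool_pos: [0.6337, -0.2195, 0.1034]
eef_rot: [-0.214, 0.675, 0.214, 0.673]
contact_force: [1.0, 0.5, 0.4]
opening: 0.398
```

```bash
python3 -c "
from h import *
b,c=look('wrist','w11')
plan(125.4,(.6315,-.219,.047))
b=b[60:330,100:420]
cv2.imwrite('pics/w11c.png',cv2.resize(b,None,fx=2,fy=2))"
```

```text
t37.00 pos [ 0.6342 -0.2197  0.1039] jaw 125.2 down [-0.003 -0.001] q7 1.71 F [ 0.3  0.4 -0.6] op 0.399
turn -0.2 = 1 x -0.17
leg (0.6315, -0.219, 0.047) 2 x [ 2.85  0.1  -0.08] tot [ 5.69  0.21 -0.16]
```

View pics/w11c.png

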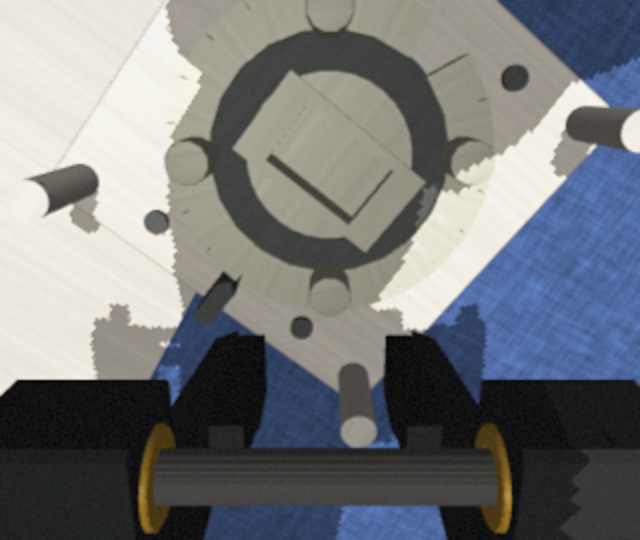

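The stud at crop (330,285) lines up with the finger gap, whose middle is at (325,350). I'll descend around it and push round.

{"fn": "drive_tool", "kwargs": {
  "deltas": [
    [[0, 0, 0], [2.4, 0.2, -0.2], 3.5],
    [[0, 0, 0], [2, 0, 0], 3.5],
    [[0, 0, 0], [1, 0, 0], 3.5],
    [[0, 0, 0], [0.3, 0, 0], 3.5],
    [[0, 0, 0], [0, 0, 0], 3.5],
    [[0, 0, 0], [0, 0, 0], 2],
    [[0, 0, 0], [0, 0, 0], 2],
    [[0, 0, 0], [0, 0, 0], 2]
  ],
  "force": 10
}}

```text
clock: 37.67
tool_pos: [0.6294, -0.2196, 0.0457]
eef_rot: [-0.214, 0.676, 0.214, 0.672]
contact_force: [-0.7, 0.5, -0.3]
opening: 0.227
```

{"fn": "drive_tool", "kwargs": {
  "deltas": [
    [[7, 0, 0], [0, -0.6, 0], 2],
    [[7, 0, 0], [0, -0.6, 0], 2],
    [[7, 0, 0], [0, -0.6, 0], 2],
    [[7, 0, 0], [0, -0.6, 0], 2],
    [[0, 0, 0], [0, 0, 0], 2],
    [[0, 0, 0], [0, 0, 0], 2]
  ]
}}

```text
clock: 38.17
tool_pos: [0.6388, -0.2411, 0.045]
eef_rot: [-0.046, 0.708, 0.046, 0.703]
contact_force: [0.1, 0.5, 0.4]
opening: 0.232
```

```bash
cat >> h.py <<'E'
def arc(a=None,h=(.591,-.248)):
    s=r.get_state(); M=R.from_quat(s["eef_rot"]).as_matrix(); p=s["tool_pos"]; d=p[:2]-h
    print("t%.2f"%s["clock"],"r %.1f ang %.1f jaw %.1f z %.4f"%(np.hypot(*d)*1000,np.degrees(np.arctan2(d[1],d[0])),np.degrees(np.arctan2(M[1,1],M[0,1])),p[2]),"F",s["contact_force"].round(1),"q7 %.2f"%s["q"][6])
E
python3 -c "
from h import *
arc()"
```

```text
t38.17 r 48.3 ang 8.2 jaw 97.4 z 0.0450 F [0.1 0.5 0.4] q7 1.28
```

{"fn": "drive_tool", "kwargs": {
  "deltas": [
    [[7, 0, 0], [-0.1, -0.6, 0.1], 2],
    [[7, 0, 0], [0, -0.6, 0], 2],
    [[7, 0, 0], [0, -0.6, 0], 2],
    [[7, 0, 0], [0, -0.6, 0], 2],
    [[7, 0, 0], [0, -0.6, 0], 2],
    [[7, 0, 0], [0, -0.6, 0], 2],
    [[7, 0, 0], [0, -0.6, 0], 2],
    [[7, 0, 0], [0, -0.6, 0], 2],
    [[7, 0, 0], [0, -0.6, 0], 2],
    [[0, 0, 0], [0, 0, 0], 2],
    [[0, 0, 0], [0, 0, 0], 2]
  ]
}}

```text
clock: 39.08
tool_pos: [0.6215, -0.2889, 0.0458]
eef_rot: [0.327, 0.628, -0.33, 0.624]
contact_force: [0.6, 0.7, -0.3]
opening: 0.227
```

```bash
python3 -c "
from h import *
arc()"
```

```text
t39.08 r 51.0 ang -53.2 jaw 34.6 z 0.0458 F [ 0.6  0.7 -0.3] q7 0.38
```

{"fn": "drive_tool", "kwargs": {
  "deltas": [
    [[6.8, 0, 0], [0, -0.6, -0.1], 2],
    [[6.8, 0, 0], [0, -0.6, 0], 2],
    [[6.8, 0, 0], [0, -0.6, 0], 2],
    [[6.8, 0, 0], [0, -0.6, 0], 2],
    [[6.8, 0, 0], [0, -0.6, 0], 2],
    [[6.8, 0, 0], [0, -0.6, -0.1], 2],
    [[6.8, 0, 0], [0, -0.6, 0], 2],
    [[6.8, 0, 0], [0, -0.6, 0], 2],
    [[6.8, 0, 0], [0, -0.6, 0], 2],
    [[6.8, 0, 0], [0, -0.6, 0], 2],
    [[0, 0, 0], [0, 0, 0], 2],
    [[0, 0, 0], [0, 0, 0], 2]
  ]
}}

```text
clock: 40.08
tool_pos: [0.5646, -0.2919, 0.0464]
eef_rot: [-0.62, -0.336, 0.625, -0.335]
contact_force: [1.0, -1.1, 0.7]
opening: 0.226
```

```bash
python3 -c "
from h import *
arc()"
```

```text
t40.08 r 51.2 ang -121.0 jaw -33.4 z 0.0464 F [ 1.  -1.1  0.7] q7 -0.59
```

{"fn": "drive_tool", "kwargs": {
  "deltas": [
    [[6.5, 0, 0], [0, -0.58, -0.1], 2],
    [[6.5, 0, 0], [0, -0.58, 0], 2],
    [[6.5, 0, 0], [0, -0.58, 0], 2],
    [[0, 0, 0], [0, 0, 0], 2],
    [[0, 0, 0], [0, 0, 0], 2],
    [[0, 0, 0], [0, 0, 0], 3.5],
    [[0, 0, 0], [0, 0, 0], 3.5],
    [[0, 0, 0], [0, 0, 0], 3.5]
  ]
}}

```text
clock: 40.75
tool_pos: [0.5516, -0.2779, 0.0457]
eef_rot: [-0.668, -0.225, 0.673, -0.223]
contact_force: [-0.4, 0.4, -0.6]
opening: 0.395
```

```bash
python3 -c "
from h import *
arc()"
```

```text
t40.75 r 49.5 ang -142.8 jaw -53.1 z 0.0457 F [-0.4  0.4 -0.6] q7 -0.86
```

{"fn": "drive_tool", "kwargs": {
  "deltas": [
    [[0, 0, 0], [-2, 0, 0], 3.5],
    [[0, 0, 0], [-4, 0, 0], 3.5],
    [[0, 0, 0], [-4, 0, 0], 3.5],
    [[0, 0, 0], [-4, 0, -1], 3.5],
    [[0, 0, 0], [-3, 0, -3], 3.5],
    [[0, 0, 0], [0, 0, -4], 3.5],
    [[0, 0, 0], [0, 0, 0], 3.5],
    [[0, 0, 0], [0, 0, 0], 3.5],
    [[0, 0, 0], [0, 0, 0], 3.5]
  ]
}}

```text
clock: 41.5
tool_pos: [0.6155, -0.231, 0.2141]
eef_rot: [-0.668, -0.224, 0.674, -0.223]
contact_force: [-0.1, -0.6, -1.1]
opening: 0.394
```

```bash
python3 -c "
from h import *
arc()
b,c=look('wrist','w12'); np.save('c12.npy',c,allow_pickle=True); look('top','t12')
cv2.imwrite('pics/w12x.png',cv2.resize(b,(768,576),interpolation=cv2.INTER_CUBIC))"
```

```text
t41.50 r 29.8 ang 34.7 jaw -53.2 z 0.2141 F [-0.1 -0.6 -1.1] q7 -0.86
```

View pics/w12x.png

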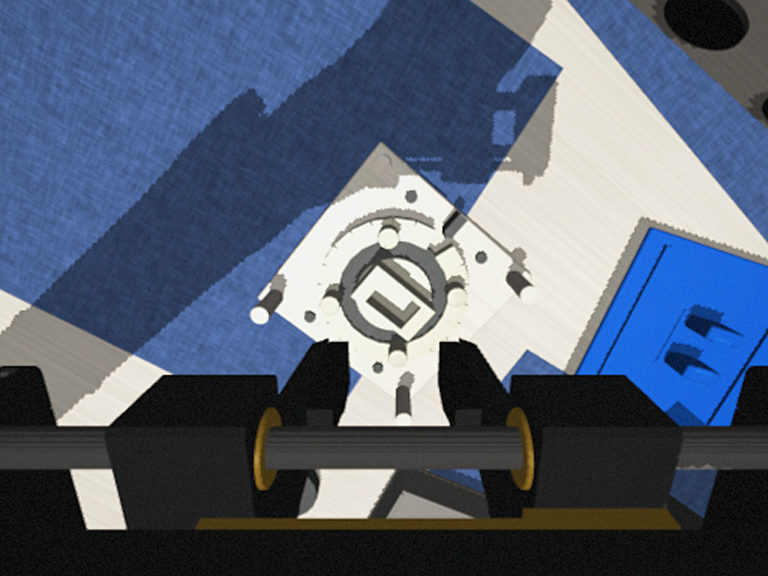

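The notch at (440,246) now lies next to the pointer at (453,225). I'll work out the angles.

```bash
python3 -c "
from h import *
c=np.load('c12.npy',allow_pickle=True).item()
b=cv2.imread('pics/w12.png')
f=lambda p,z: ray(c,np.array(p)/1.5,z)
S=f([(389,236),(331,295),(456,289),(398,347)],.046); h=S.mean(0)
a=lambda p: np.degrees(np.arctan2(*(p-h).T[::-1]))
P=f([(384,158),(262,314),(530,294),(403,412)],.054)
print('hub',h,'studs',a(S).round(1),'r',np.hypot(*(S-h).T),'posts',a(P).round(1),np.hypot(*(P-h).T),'pc',P.mean(0))
print('notch',a(f([(440,246)],.028)),'mark',a(f([(453,225)],.032)))
# finer crop, pulley rectified to world at z=.028
x,y=np.meshgrid(np.linspace(-.1,.1,600),np.linspace(-.1,.1,600))
X=np.stack([x+h[0],y+h[1],0*x+.03,1+0*x],-1)@np.linalg.inv(c['W']).T
u=(c['cx']+c['f']*X[...,0]/-X[...,2]).astype(np.float32); v=(c['cy']-c['f']*X[...,1]/-X[...,2]).astype(np.float32)
cv2.imwrite('pics/r12.png',cv2.remap(b,u,v,cv2.INTER_CUBIC))
plan(87,(.6,-.247,.25))
"
```

```text
hub [ 0.59567052 -0.24594205] studs [  41.1  128.9  -49.3 -138.7] r [0.04469987 0.04852581 0.04829359 0.04626513] posts [  40.5  135.   -52.  -138.7] [0.10009276 0.10194924 0.10277239 0.10201811] pc [ 0.59332006 -0.24875088]
notch [-11.07581124] mark [-5.31586771]
t41.60 pos [ 0.6148 -0.2325  0.2139] jaw -53.3 down [-0.01  -0.001] q7 -0.86 F [-0.6 -0.4 -0.3] op 0.398
turn 39.7 = 6 x 6.61
leg (0.6, -0.247, 0.25) 2 x [-1.79  0.77  0.72] tot [-3.59  1.53  1.44]
```

View pics/r12.png

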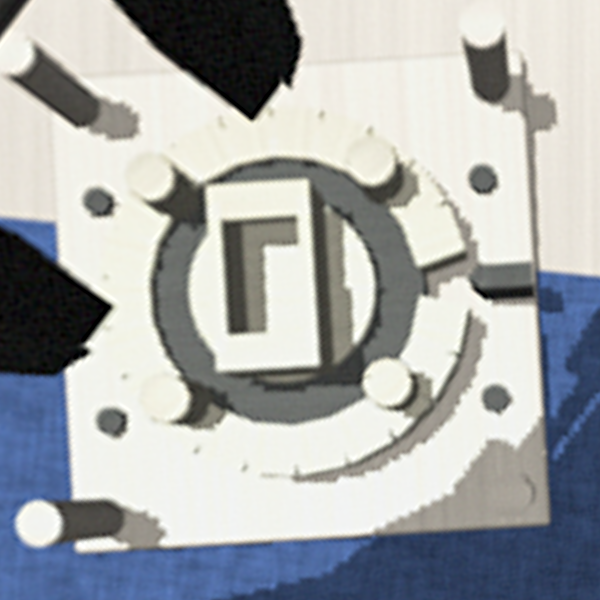

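The rectified view gives the stud diagonals at 41.1° and 41.4°, so the notch is at -3.75°. The plate edges put the pointer at -3.35°, so they agree within 0.5°. One last look at the crib.

```bash
python3 -c "
from h import *
b,_=look('scene'); b2,c2=look('top')
H2=hsv(b2);m=cv2.inRange(H2,(0,0,0),(180,255,50)); m[:,:160]=0;m[:,240:]=0;m[:140]=0;m[215:]=0
show(rects(c2,m,.057,300))
cv2.imwrite('pics/fin.png',np.hstack([cv2.resize(b[145:225,260:360],(500,400),interpolation=cv2.INTER_CUBIC),cv2.resize(b2[135:215,160:220],(300,400),interpolation=cv2.INTER_CUBIC)]))
plan(87,(.6,-.247,.25))"
```

```text
xy 0.5680 0.2582 mm 158x157 yaw -83.0 px [199. 174.]
t41.70 pos [ 0.6152 -0.2325  0.2143] jaw -53.3 down [-0.009 -0.001] q7 -0.86 F [ 0.  -0.   0.1] op 0.399
turn 39.7 = 6 x 6.61
leg (0.6, -0.247, 0.25) 2 x [-1.78  0.77  0.74] tot [-3.56  1.53  1.47]
```

View pics/fin.png

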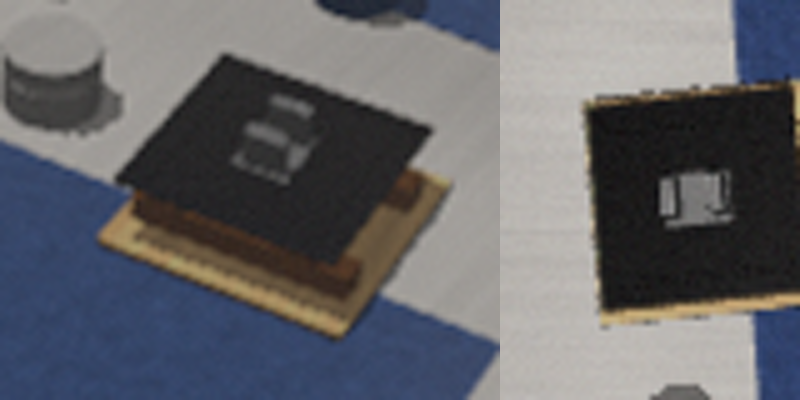

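The cover lies level on the crib and square to the board, and the gripper is clear. Handing in.

```bash
python3 -c "
from plant import r
print(r.finish_job())"
```

```text
the job is handed in; nothing more can be done
None
```

The job is done and handed in at about 42 s of robot time.

- **Crib:** all four strips are stacked in two crossed layers on the board. The layers sit at about ±50 mm from the middle, at yaw 7°, the same as the board.
- **Cover:** I pinched both tabs fully (31 mm across), lifted the cover off and laid it on the crib. The top camera puts it about 3 mm from the board's centre at yaw 7°. It looks level in the final picture. I couldn't see its hooks; they should hang in the roughly 78 mm gap between the top strips.
- **Pulley:** I pushed one stud clockwise through about 174°. The stud positions put the notch at -3.75° and the plate edges put the pointer at -3.35°, so they agree within about 0.5°.
- **Disagreements:** picking the notch and pointer directly by pixel gave -11.1° and -5.3°, a 5.8° gap that would miss the 5° limit. I trusted the stud and plate-edge lines instead, because that reading used a hub position a few millimetres off. The top and wrist cameras disagreed on strip positions by up to about 5 mm, most while the arm was still settling.

I saw no strip knocked aside. The final pictures were not a check of the other bench items, but I never sent the arm to any of them.

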